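# Clear and level the parcel scale

## Robot

A 6-joint arm with a two-finger parallel gripper is mounted at the origin on the work surface. World frame = base frame: x ahead of the robot, y to its left, z up, the work surface at z = 0. Lengths are in m, angles in rad, forces in N, time in s.
With the tool pointing down it reaches from about 0.25 to 0.775 m from the base axis. Payload 8.9 kg.
Tool frame: the origin (TCP) lies at the very end of the fingers, on their centre line; the grasp point (between the pads) lies arm.hold_point_z behind it (arm.hold_point_z is the distance from the TCP to the grasp point, in m); z points along the fingers, x is the direction in which the jaws open and shut, and the axes are right-handed (so a half turn about z gives the same grasp; the last joint's range is limited). The gripper opens to 85 mm and grips with 20 to 120 N. Pads are 22 mm wide; open, the fingers measure 114 mm over their backs; the gripper's body (76 mm by 85 mm) begins 54 mm behind the grasp point. The pads swing forward as they close: fully open they stand 13 mm farther back than shut.
Start: joints at [-1.309, 0.291, -0.153, 1.127, 0, 1.431], TCP at [0.205, -0.483, 0.231] pointing down, gripper open.
Joint ranges: [-2.52, 2.52], [-0.91, 1.74], [-1.3, 1.37], [-1.96, 2.02], [-1.52, 1.47], [-3.14, 3.14]. Speed limits (rad/s): [2.22, 2.22, 2.79, 3.14, 3.14, 3.14].

## Interface

Orientations are given as [roll, pitch, yaw] about the fixed x, y, z axes, in that order (R = Rz(yaw) Ry(pitch) Rx(roll)).
In Python, from cell import arm gives the robot as it stands.
- The arm moves only by the tool move_arm, never from a script. Its argument "moves" is a list that holds one entry, the list of rows, each a list of 7 numbers: the shift along the tool's x, y, z in m, then the turn, a rotation vector about the tool's x, y, z in rad, then the closure, from -1 (fully open) to 1 (shut). In form: [[[x, y, z, rx, ry, rz, claw], ...]]. A call has 1 to 5 rows; each row is the pose to reach, as a shift and turn from the pose measured when the call began, along the tool's axes at that moment; what a row does not reach only later rows make up. A row lasts 1/10 s, in which the tool goes at most 50 mm and 8.59 degrees, less where a joint would pass 70% of its speed; a pose out of reach is approached as far as the arm can. A call with a gripper value outside its range is refused whole. The fingers move at their own pace and stop on an object; "grip_force" is the grip in N (left out, the last holds). Time passes only in rows, so rows that repeat a pose let the fingers close. It gives the time, the measured TCP pose, the force and the opening at its end, in the units of the state.
- arm.get_obs(): the state, without advancing time (a new reading comes with each control period).
- arm.grab_frame(name): name is "scene" or "side" or "wrist"; returns the picture (384x512x3 uint8, blue, green, red); there is no depth.
- arm.camera_model(name): a dict with "K" (3x3 intrinsics, pixels), "dist" ([k1, k2, p1, p2, k3] as OpenCV has them; the pictures are not rectified), "rvec" (rotation vector, rad) and "tvec" (3), from world to camera coordinates, as OpenCV has them. Camera axes: x right, y down, z forward; pixel columns grow to the right and rows downward; lengths in m; the calibration is good to about 2 mm. A picture is of the moment at which its call begins: read the wrist's pose just before it. camera_model takes no time and is no camera call; for the wrist camera it gives the pose at the moment of the call.
- arm.finish_job(): hands the job in, once; it reports no verdict.
Trained networks look in the newest picture that a camera, given by its name, has taken for a name from the list of things; names that differ only in an ending like _2 or _b are one class to them, and where a whole thing is asked for, a point or a joint stands for the part that bears it (a point fixed in the world has none). Each returns a list of dicts, best first, with "p" (0 to 1); they miss things now and then, are a little off and sometimes report something else, mostly with a low value. They report only what shows in the picture. A call takes as long as a camera call. They do not tell look-alikes from the thing itself.
- arm.cut_out(camera, name): "pixels" (384x512 bool, what is visible of it) and "point" ([column, row] in pixels, amid what is visible of it).
- arm.landmark_of(camera, name): "point" ([column, row] in pixels: a listed point, or the origin of a listed thing).
The state is a dict: "t": time; "joint_pos": joint angles; "dq": joint speeds; "tau": joint torques, N m; "position": TCP position; "eef_rot": TCP orientation; "ft_force": force on the tool from outside, world axes, zero at the start; "torque": the same for the moment, N m; "finger_gap": finger opening in m.
Only numpy, scipy, OpenCV 4.12 (cv2) and the standard library are available. Lean on these libraries where they do the work, as an engineer would, in place of code of your own. Each camera call takes 0.05 s, during which the arm holds its last target.

## Task

Get the parcel scale ready for weighing: take the wire basket off its pan and hang it by its handle on the hook of the post, then turn the levelling foot at the scale's right-hand end until the bubble of the spirit level lying on the pan stands in the middle between its two lines, and let go of the foot. Then press the spirit level down flat on the pan, gently, to check the reading, and finish while still pressing it with the bubble in the middle; leave the other things on the bench alone.

Things in the scene. Friction and masses are not known exactly. Their poses are not given: they have to be found in the camera images.
- scale: Bench parcel scale, fixed. Origin on the bench under the centre of its flat steel pan (240 x 240 mm, top 80 mm above the bench). At yaw 0 the low indicator is on its -x side (to the robot). It stands on two plain feet at its left (+y) end and one levelling foot at its right (-y) end: an upright screw spindle, 168 mm along -y from the origin, with a knob on top and a foot plate on the bench.
- deck: The part of the scale that tilts: housing, pan, indicator, lug and knob. Origin on the bench 90 mm along the scale's +y from the scale's origin, on the line through the two plain feet, about which it tilts by up to half a degree; its z axis is vertical when the scale is level.
- knob_grip (a point): Middle of the levelling foot's knob: round, black, ribbed, 40 mm across, 28 mm tall, axis vertical, 114 mm above the bench; below it a 15 mm spindle to the lug (its nut's top 68 mm above the bench). Clockwise from above raises the right end, 4 mm a turn; it takes 0.15 N m, stays where left, may be regrasped. It starts too low by 0.15 to 0.55 turn.
- level: Aluminium spirit level, 180 x 24 x 42 mm, about 0.4 kg, lying loose on the pan on the indicator's side. Origin at the centre of its underside, x along its length towards the levelling foot's end, z up. A window in the top middle, 60 mm long, shows the vial with its bubble and two black lines; the top beside the window is solid metal.
- level_top (a point): Centre of the top of the spirit level, over the vial, 42 mm above its underside. Fingers opened about 80 mm apart along the level come down on the solid tops on both sides of the vial, which keeps the press even.
- bubble (a joint): Bubble along the vial in m, 0 in the middle, positive towards the level's +x end (the foot). Bubble 18 mm long, lines 22 mm apart. It goes to the higher end, 1.5 mm per mm/m of slope, and settles in about 1 s. A full clockwise turn of the foot moves it about +23 mm (3.7 mm per rad). A hard press far from the middle of the level may shift it slightly.
- basket: Small steel wire basket, 88 x 103 mm, walls 57 mm high, with two rolls of tape in it, 0.24 to 0.42 kg, standing upright on the pan. Origin at the centre of its underside. A rigid square bail of flat steel bar stands over it: a straight top bar along the basket's y, 108 mm long, 9 mm thick (along x), 12 mm tall, its middle 135 mm above the origin. Held off its middle it wants to swing down.
- bail (a point): Middle of the straight top bar of the basket's bail handle.
- hook_post: Upright grey post, 25 mm thick and 241 mm tall, on a plate screwed to the bench, with a hook. Origin at the foot of the post. At yaw 0 the hook points to -x: a level 10 mm round arm, its centre line 195 mm above the bench, that ends in a tip turned up to 223 mm above the bench, 116 mm out from the post's axis.
- hook_seat (a point): Where the middle of the bail's top bar lies when hung: 6 mm above the top of the hook's arm, 80 mm out from the post's axis, 206 mm above the bench.
- tape_roll: Bystander: roll of parcel tape, 100 mm across, 48 mm tall, lying on the bench.
- bottle: Bystander: clear plastic bottle, 64 mm across, 190 mm tall.
- carton: Bystander: small cardboard carton, 100 x 140 x 60 mm.
- tape_gun: Bystander: hand tape dispenser, about 185 mm long, 90 mm tall.
Not all that is in view belongs to the job. There is more than one size of the level; the job needs the middle-sized.

How it is judged:
By the outcome, as a careful person would: the job done as asked, in the order asked, and still so for the second after the job is handed in, while the arm keeps its last pose, push and grip.
It also fails if it takes over 72 s, if anything falls off the work surface, if the arm or the gripper's body presses on something with over 40 N, if the wrist force passes 120 N, or if a joint passes its speed limit or range.

## Working session

There is one attempt and no reset: what is moved stays moved. The work goes in short steps, Python scripts to look and compute and a tool call to move; the robot and the scene stay as the last step left them, time stands still between calls to the robot, and variables do not carry over. Pictures are saved under pics/ and viewed, and the job is handed in when it is done.

Besides the shell and the picture viewer there is one more tool, called after "Emit:" in YAML: its name, and indented under it one key for each argument. move_arm: Moves the arm, as the interface text tells. Its arguments: {"type":"object","properties":{"moves":{"type":"array","items":{"type":"array","items":{"type":"array","items":{"type":"number"}}}},"grip_force":{"type":"number"}},"required":["moves"]}

```bash
ls; mkdir -p pics; python3 - <<'E'
from cell import arm
import cv2
print(arm.get_obs()); print(arm.hold_point_z)
for n in ("scene","side","wrist"):
    f=arm.grab_frame(n); cv2.imwrite(f"pics/a_{n}.png",f)
    m=arm.camera_model(n); print(n,m)
    for k in ("scale","knob_grip","level","level_top","bail","hook_seat","hook_post","basket"):
        print(k,[( [round(float(x)) for x in d["point"]],round(float(d["p"]),2)) for d in arm.landmark_of(n,k)])
E
```

```text
pics
{'t': 0.0, 'joint_pos': array([-1.30929016e+00,  2.91278153e-01, -1.54129949e-01,  1.12673361e+00,
       -2.43378763e-06,  1.43148688e+00]), 'dq': array([-4.62674881e-04, -7.89118367e-04,  6.61676462e-04,  2.95099000e-04,
       -9.08090235e-05, -5.16271829e-04]), 'tau': array([ 1.72276006e-03, -5.37145936e+01,  3.31371117e+01,  1.62172312e-02,
       -2.32991561e-04, -9.56951510e-06]), 'position': array([ 0.20471819, -0.48294628,  0.23073208]), 'eef_rot': array([-3.14140824e+00,  1.33268697e-03, -1.16998059e+00]), 'ft_force': array([0.68577643, 0.17279833, 0.21365162]), 'torque': array([-0.00492649,  0.03125688,  0.06100649]), 'finger_gap': 0.08498060938593383}
0.0187
scene {'K': array([[364.25144446,   0.        , 260.90825263],
       [  0.        , 364.25144446, 186.93503462],
       [  0.        ,   0.        ,   1.        ]]), 'dist': array([-0.00371432,  0.        ,  0.        ,  0.        ,  0.        ]), 'rvec': array([ 1.01656817,  2.32872224, -1.17861395]), 'tvec': array([ 0.43507381, -0.08165992,  1.54571205])}
scale [([246, 216], 0.86), ([210, 172], 0.48)]
knob_gri
[... 843 characters left out ...]
80], 0.5), ([243, 117], 0.18)]
level_top [([267, 172], 0.77), ([310, 318], 0.57), ([236, 212], 0.56)]
bail [([278, 187], 0.7), ([312, 173], 0.51)]
hook_seat [([245, 116], 0.59), ([268, 255], 0.28)]
hook_post [([264, 151], 0.66)]
basket [([276, 208], 0.85)]
wrist {'K': array([[293.4222978 ,   0.        , 257.78306562],
       [  0.        , 293.4222978 , 191.48641885],
       [  0.        ,   0.        ,   1.        ]]), 'dist': array([0.01367938, 0.        , 0.        , 0.        , 0.        ]), 'rvec': array([-2.41613762,  1.60025305,  0.22586965]), 'tvec': array([-0.52478315, -0.03689398,  0.37792731])}
scale []
knob_grip []
level []
level_top []
bail []
hook_seat []
hook_post []
basket []
```

View pics/a_scene.png

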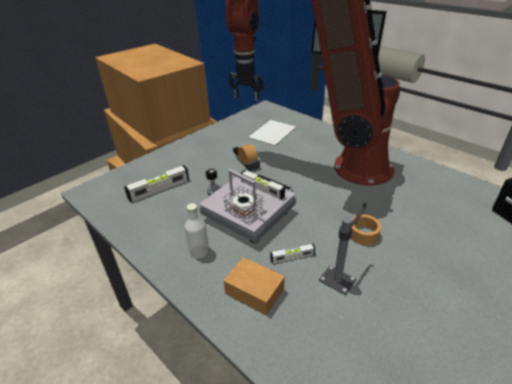

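View pics/a_side.png

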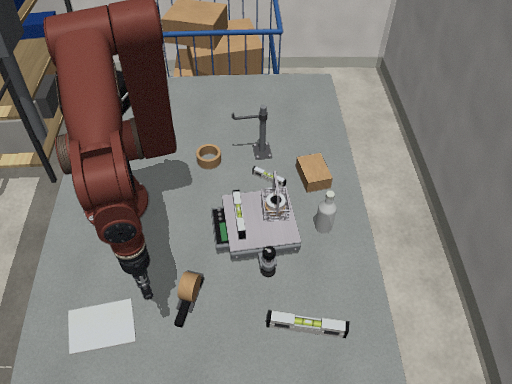

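```bash
python3 - <<'E'
import cv2
f=cv2.imread("pics/a_scene.png")[120:320,130:400]; cv2.imwrite("pics/a_sc2.png",cv2.resize(f,(800,593),interpolation=cv2.INTER_CUBIC))
f=cv2.imread("pics/a_side.png")[90:350,180:400]; cv2.imwrite("pics/a_si2.png",cv2.resize(f,(507,600),interpolation=cv2.INTER_CUBIC))
E
```

```text
(no output)
```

View pics/a_sc2.png

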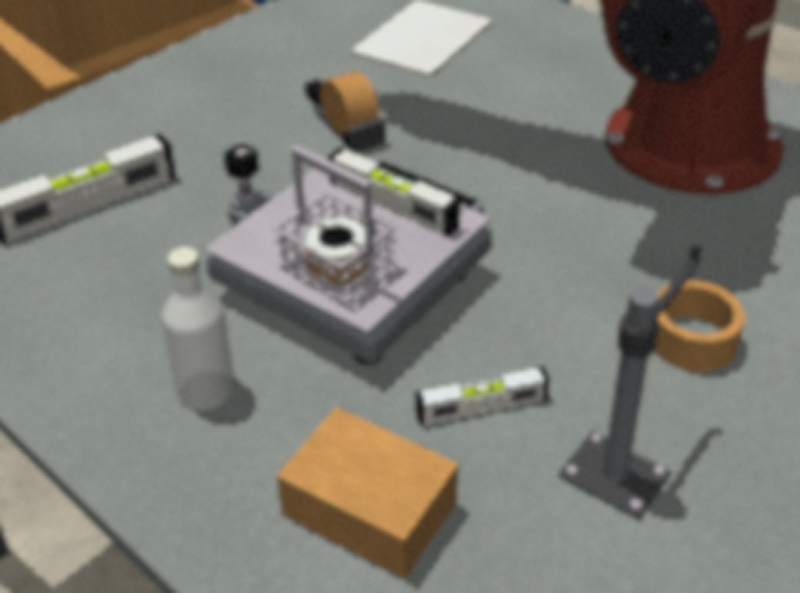

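View pics/a_si2.png

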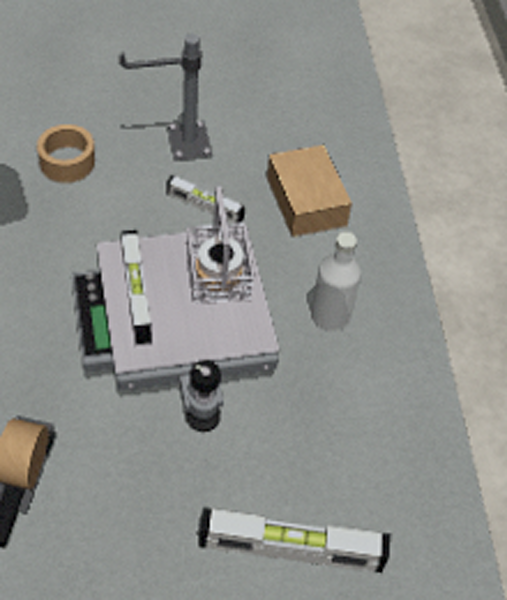

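```bash
cat > h.py <<'E'
from cell import arm
import numpy as np, cv2
from scipy.spatial.transform import Rotation as Ro
def ray(m,p):
    n=cv2.undistortPoints(np.array([[p]],float),m["K"],m["dist"])[0,0]
    R=cv2.Rodrigues(m["rvec"])[0]; c=-R.T@m["tvec"]; d=R.T@np.r_[n,1]; return c,d/np.linalg.norm(d)
def onz(m,p,z):
    c,d=ray(m,p); return c+d*(z-c[2])/d[2]
def tri(mps):
    A=0;b=0
    for m,p in mps:
        c,d=ray(m,p); P=np.eye(3)-np.outer(d,d); A=A+P;b=b+P@c
    x=np.linalg.solve(A,b); return x
def proj(m,x): return cv2.projectPoints(np.array([x],float),m["rvec"],m["tvec"],m["K"],m["dist"])[0].ravel()
def ty(yaw): return Ro.from_euler('xyz',[np.pi,0,yaw])
def delta(goal_pos,goal_R,o=None):
    o=o or arm.get_obs(); R=Ro.from_euler('xyz',o["eef_rot"])
    return R.inv().apply(goal_pos-o["position"]).round(4),(R.inv()*goal_R).as_rotvec().round(4)
E
python3 - <<'E'
from h import *
np.set_printoptions(precision=4,suppress=True)
S=arm.camera_model("scene");D=arm.camera_model("side")
s2=lambda p:(130+p[0]*.3375,120+p[1]*.3373); d2=lambda p:(180+p[0]*.4339,90+p[1]*.4333)
L=[("lev",(267,180),(236,212),.122),("bail",(241,174),(278,187),.215),("knob",(210,173),(269,254),.114),("knob2",s2((241,160)),d2((204,377)),.114),
("tip",s2((696,250)),d2((122,57)),.223),("posttop",s2((643,300)),d2((192,42)),.241),
("bailA",s2((297,152)),d2((219,190)),.215),("bailB",s2((370,186)),d2((226,250)),.215)]
for n,a,b,z in L:
    print(n,tri([(S,a),(D,b)]),onz(S,a,z),onz(D,b,z))
for p in [(97,240),(247,226),(278,356),(117,376)]: print("panc side",onz(D,d2(p),.08))
for p in [(208,247),(370,328),(490,215)]: print("panc scene",onz(S,s2(p),.08))
for p in [(123,236),(138,233),(133,328),(150,326)]: print("lev side",onz(D,d2(p),.122))
E
```

```text
lev [ 0.457  -0.1412  0.1092] [ 0.4632 -0.1284  0.122 ] [ 0.4618 -0.1553  0.122 ]
bail [ 0.5963 -0.1241  0.215 ] [ 0.5888 -0.1231  0.215 ] [ 0.6017 -0.129   0.215 ]
knob [ 0.5627 -0.3208  0.1144] [ 0.5621 -0.3212  0.114 ] [ 0.5629 -0.3207  0.114 ]
knob2 [ 0.5612 -0.3161  0.1113] [ 0.5629 -0.3127  0.114 ] [ 0.5616 -0.3182  0.114 ]
tip [0.4588 0.2405 0.212 ] [0.4704 0.2464 0.223 ] [0.4597 0.2265 0.223 ]
posttop [0.5738 0.2519 0.2318] [0.5807 0.257  0.241 ] [0.5743 0.2386 0.241 ]
bailA [ 0.6112 -0.1147  0.2529] [ 0.601  -0.1597  0.215 ] [ 0.5968 -0.0642  0.215 ]
bailB [ 0.5793 -0.1131  0.1648] [ 0.5931 -0.058   0.215 ] [ 0.5982 -0.1764  0.215 ]
panc side [ 0.4128 -0.04    0.08  ]
panc side [ 0.6502 -0.0207  0.08  ]
panc side [ 0.6728 -0.2665  0.08  ]
panc side [ 0.4409 -0.2904  0.08  ]
panc scene [ 0.674 -0.246  0.08 ]
panc scene [ 0.6446 -0.0133  0.08  ]
panc scene [ 0.4093 -0.0423  0.08  ]
lev side [ 0.4543 -0.0684  0.122 ]
lev side [ 0.4772 -0.0634  0.122 ]
lev side [ 0.4657 -0.2379  0.122 ]
lev side [ 0.4899 -0.2354  0.122 ]
```

```bash
python3 - <<'E'
from h import *
m=arm.camera_model("wrist");R=cv2.Rodrigues(m["rvec"])[0];o=arm.get_obs();T=Ro.from_euler('xyz',o["eef_rot"])
print(T.inv().apply(-R.T@m["tvec"]-o["position"]), T.inv().apply(R.T[:,2]))
print(delta(np.array([.597,-.118,.34]),ty(0.0)))
E
```

```text
[-0.0004656  -0.06957634 -0.14234267] [6.80731125e-04 2.77762345e-01 9.60649580e-01]
(array([-0.1834, -0.5036, -0.1087]), array([-0.  ,  0.  , -1.17]))
```

Emit:
move_arm:
  moves:
    - [[0,0,-0.05,0,0,-0.14,-1],[0,-0.03,-0.1,0,0,-0.28,-1],[-0.02,-0.07,-0.109,0,0,-0.42,-1],[-0.04,-0.11,-0.109,0,0,-0.56,-1],[-0.06,-0.15,-0.109,0,0,-0.7,-1]]

```text
t: 1.85
position: [0.3206, -0.3687, 0.341]
eef_rot: [3.141, -0.001, -0.465]
ft_force: [0.5, -0.6, -0.8]
finger_gap: 0.0857
```

```bash
python3 - <<'E'
from h import *
print(delta(np.array([.597,-.118,.34]),ty(0.0)))
E
```

```text
(array([ 0.1347, -0.348 ,  0.001 ]), array([ 0.0011, -0.0013, -0.4648]))
```

Emit:
move_arm:
  moves:
    - [[0.016,-0.042,0,0,0,-0.12,-1],[0.032,-0.084,0,0,0,-0.24,-1],[0.048,-0.126,0,0,0,-0.36,-1],[0.064,-0.168,0,0,0,-0.465,-1],[0.08,-0.21,0,0,0,-0.465,-1]]

```text
t: 2.35
position: [0.4874, -0.2153, 0.3411]
eef_rot: [3.14, -0.001, 0.004]
ft_force: [0.5, -0.6, 0.9]
finger_gap: 0.0853
```

```bash
python3 - <<'E'
from h import *
print(delta(np.array([.597,-.118,.34]),ty(0.0)))
cv2.imwrite("pics/w1.png",arm.grab_frame("wrist"));m=arm.camera_model("wrist")
for k in ("bail","knob_grip","level_top"):
  print(k,[(np.round(d["point"]),round(float(d["p"]),2)) for d in arm.landmark_of("wrist",k)])
E
```

```text
(array([ 0.1099, -0.0968,  0.0011]), array([ 0.0016, -0.0013,  0.0039]))
bail [(array([384.,  67.]), 0.88)]
knob_grip [(array([311., 235.]), 0.84)]
level_top [(array([360., 335.]), 0.66), (array([242., 107.]), 0.61), (array([438., 104.]), 0.22)]
```

View pics/w1.png

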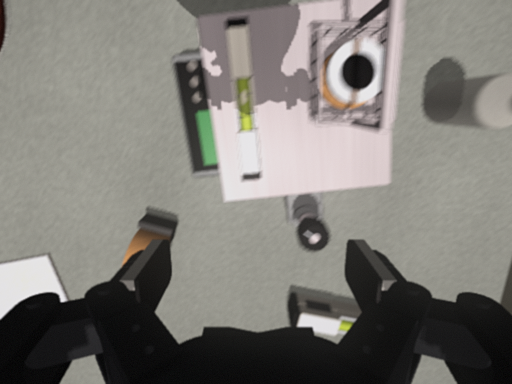

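Emit:
move_arm:
  moves:
    - [[0.037,-0.033,0,0,0,0,-1],[0.074,-0.066,0,0,0,0,-1],[0.11,-0.097,0,0,0,0,-1],[0.11,-0.097,0,0,0,0,-1]]

```text
t: 2.95
position: [0.5987, -0.1167, 0.3395]
eef_rot: [3.141, -0.0, 0.005]
ft_force: [-1.0, -0.5, -0.9]
finger_gap: 0.0854
```

```bash
python3 - <<'E'
from h import *
m=arm.camera_model("wrist");f=arm.grab_frame("wrist")
cv2.imwrite("pics/w2.png",cv2.resize(f,(800,600)))
print(arm.get_obs()["position"])
for k,z in (("bail",.215),("hook_seat",.206),("level_top",.122)):
  for d in arm.landmark_of("wrist",k): print(k,np.round(d["point"]),round(float(d["p"]),2),onz(m,d["point"],z))
E
```

```text
[ 0.59711565 -0.11836179  0.33978451]
bail [253. 184.] 0.86 [ 0.59310359 -0.11570442  0.215     ]
level_top [153. 187.] 0.78 [ 0.46444913 -0.14461425  0.122     ]
```

View pics/w2.png

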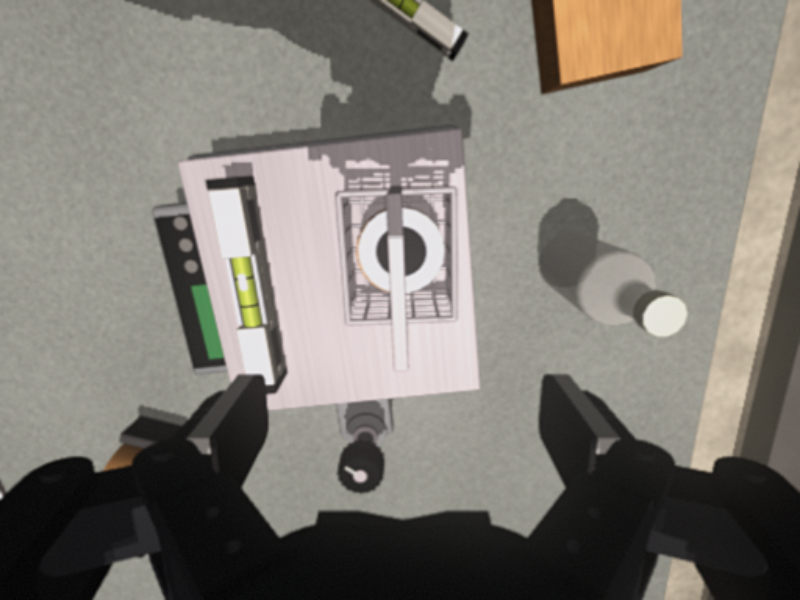

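```bash
python3 - <<'E'
from h import *
m=arm.camera_model("wrist")
a=[onz(m,(u*.64,v*.64),.221) for u,v in((394.5,187),(401,370))]
c=(a[0]+a[1])/2;v=a[0]-a[1];print(a,c,np.linalg.norm(v),np.degrees(np.arctan2(-v[0],v[1])))
E
```

```text
[array([ 0.58992055, -0.0609268 ,  0.221     ]), array([ 0.59349551, -0.17173649,  0.221     ])] [ 0.59170803 -0.11633165  0.221     ] 0.11086734394239967 1.8478462824953954
```

Emit:
move_arm:
  moves:
    - [[-0.004,-0.002,0.05,0,0,-0.03,-1],[-0.004,-0.002,0.09,0,0,-0.03,-1],[-0.004,-0.002,0.12,0,0,-0.03,-1],[-0.004,-0.002,0.131,0,0,-0.03,-1],[-0.004,-0.002,0.131,0,0,-0.03,-1]]
  grip_force: 60

```text
t: 3.65
position: [0.5903, -0.1193, 0.2093]
eef_rot: [3.14, 0.002, 0.029]
ft_force: [-0.7, -1.0, 0.5]
finger_gap: 0.0853
```

```bash
python3 - <<'E'
from h import *
m=arm.camera_model("wrist");f=arm.grab_frame("wrist")
cv2.imwrite("pics/w3.png",f)
print(arm.get_obs()["position"],arm.get_obs()["eef_rot"])
for u in ((.592,-.061,.221),(.592,-.117,.221),(.592,-.172,.221)): print(proj(m,u))
E
```

```text
[ 0.59130908 -0.11941568  0.21080757] [ 3.13965674e+00 -4.93737398e-04  2.93303969e-02]
[267.47004803 135.49337562]
[263.11472649 250.81718317]
[259.67071683 342.61167444]
```

View pics/w3.png

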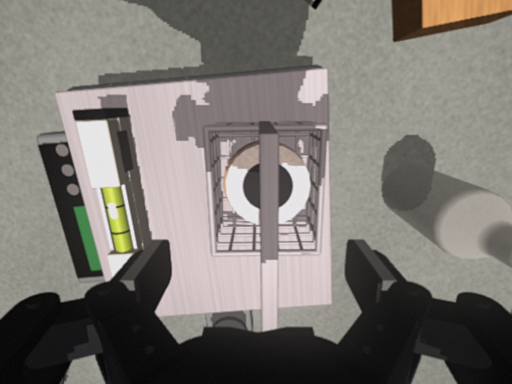

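Emit:
move_arm:
  moves:
    - [[0.001,-0.004,0.001,0,0,0,-1],[0.001,-0.004,0.001,0,0,0,1],[0.001,-0.004,0.001,0,0,0,1],[0.001,-0.004,0.001,0,0,0,1],[0.001,-0.004,0.001,0,0,0,1]]
  grip_force: 60

```text
t: 4.2
position: [0.5923, -0.1154, 0.2101]
eef_rot: [3.14, -0.001, 0.03]
ft_force: [0.0, -0.2, 0.5]
finger_gap: 0.028
```

Emit:
move_arm:
  moves:
    - [[0,0,0,0,0,0,1],[0,0,0,0,0,0,1],[0,0,0,0,0,0,1]]

```text
t: 4.5
position: [0.5923, -0.1153, 0.2099]
eef_rot: [3.14, -0.001, 0.029]
ft_force: [-0.3, 1.2, -1.0]
finger_gap: 0.0069
```

Emit:
move_arm:
  moves:
    - [[0,0,-0.004,0,0,0,1],[0,0,-0.015,0,0,0,1],[0,0,-0.02,0,0,0,1]]

```text
t: 4.8
position: [0.5925, -0.1154, 0.2311]
eef_rot: [3.139, -0.001, 0.029]
ft_force: [0.2, 0.0, -3.8]
finger_gap: 0.0074
```

```bash
python3 - <<'E'
from h import *
f=arm.grab_frame("wrist")
cv2.imwrite("pics/w4.png",f); s=arm.grab_frame("scene");cv2.imwrite("pics/w4s.png",cv2.resize(s[120:320,130:400],(800,593)))
print(arm.get_obs())
E
```

```text
{'t': 4.9, 'joint_pos': array([-0.31245305,  0.4406837 ,  0.06855001,  1.19546381, -0.00166403,
        1.22887985]), 'dq': array([-0.00057147,  0.0077795 , -0.02463494, -0.01955072,  0.00165576,
       -0.00017578]), 'tau': array([ 4.49265330e-02, -6.67661190e+01,  3.54345489e+01,  3.87749439e-01,
        3.02577694e-02,  2.96727660e-05]), 'position': array([ 0.59292175, -0.11549146,  0.23115682]), 'eef_rot': array([ 3.13895240e+00, -2.45572230e-03,  2.94640047e-02]), 'ft_force': array([ 0.40630987, -0.08823409, -3.66745678]), 'torque': array([-0.04394897, -0.01868612,  0.00503399]), 'finger_gap': 0.006916845576433199}
```

View pics/w4.png

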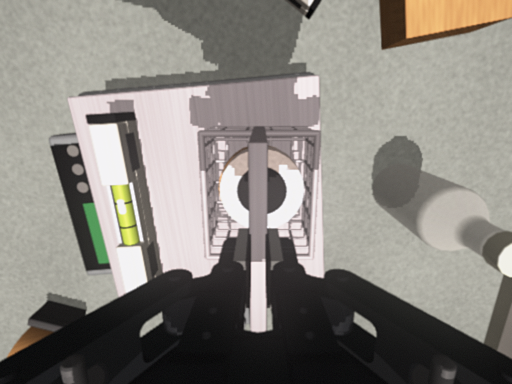

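View pics/w4s.png

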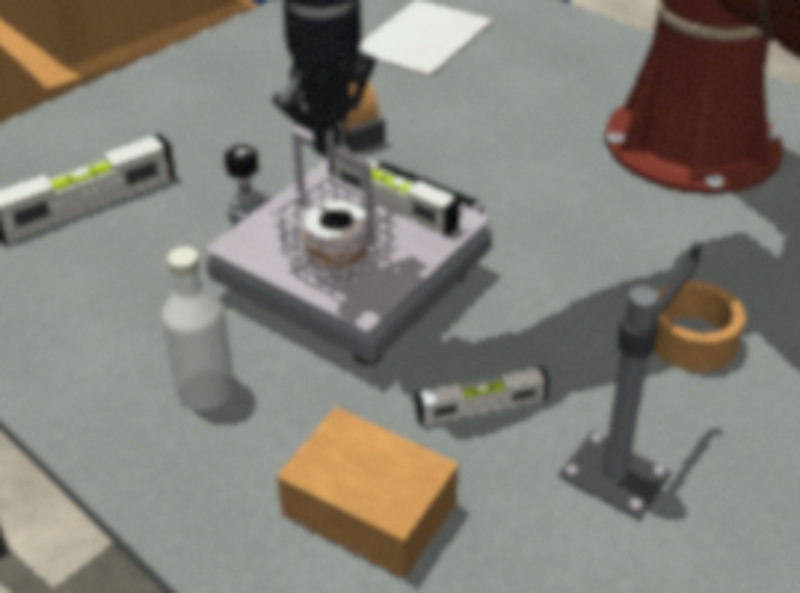

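Emit:
move_arm:
  moves:
    - [[0,0,-0.03,0,0,0,1],[0,-0.02,-0.058,0,0,0,1],[-0.018,-0.055,-0.059,0,0,0,1],[-0.038,-0.09,-0.059,0,0,0,1],[-0.058,-0.125,-0.059,0,0,0,1]]

```text
t: 5.4
position: [0.5302, 0.0089, 0.2897]
eef_rot: [3.139, -0.003, 0.029]
ft_force: [0.7, 1.0, -4.4]
finger_gap: 0.007
```

Emit:
move_arm:
  moves:
    - [[-0.02,-0.035,0,0,0,0,1],[-0.04,-0.07,0,0,0,0,1],[-0.06,-0.1,0,0,0,0,1],[-0.08,-0.125,0,0,0,0,1],[-0.088,-0.135,0,0,0,0,1]]

```text
t: 5.9
position: [0.4362, 0.1431, 0.2892]
eef_rot: [3.14, -0.002, 0.031]
ft_force: [-0.4, -1.0, -3.8]
finger_gap: 0.0072
```

```bash
python3 - <<'E'
from h import *
f=arm.grab_frame("wrist")
cv2.imwrite("pics/w5.png",cv2.resize(f,(800,600)))
print(arm.get_obs()["position"],arm.get_obs()["eef_rot"],arm.get_obs()["finger_gap"])
m=arm.camera_model("wrist")
for k,z in (("hook_seat",.206),("hook_post",0)):
  for d in arm.landmark_of("wrist",k): print(k,np.round(d["point"]),round(float(d["p"]),2),onz(m,d["point"],z))
S=arm.camera_model("scene");D=arm.camera_model("side")
E
```

```text
[0.43614374 0.14343462 0.28935169] [ 3.13992816e+00 -2.06048718e-03  3.12830212e-02] 0.006855234491349833
hook_seat [345.  66.] 0.74 [0.49436572 0.24287483 0.206     ]
hook_post [357.  82.] 0.9 [0.56848701 0.25014791 0.        ]
```

View pics/w5.png

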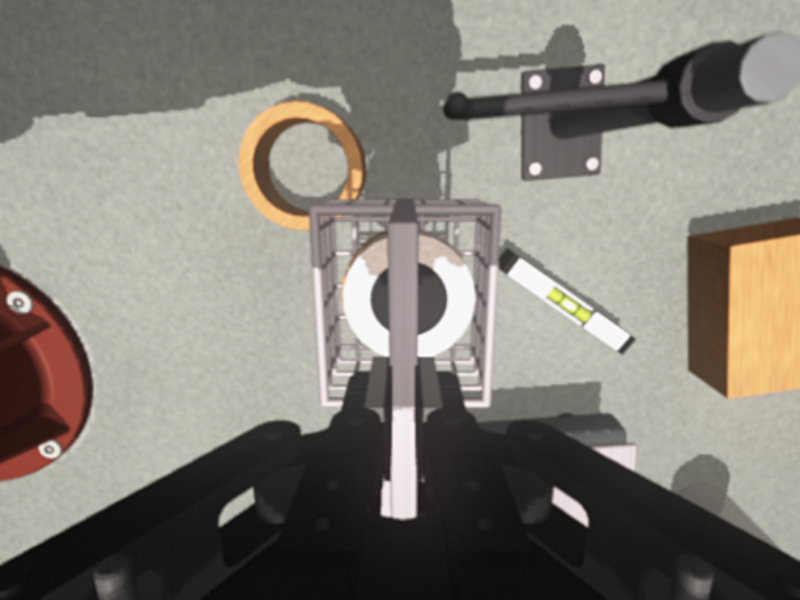

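```bash
python3 - <<'E'
from h import *
m=arm.camera_model("wrist")
q=lambda u,v,z:onz(m,(u*.64,v*.64),z).round(4)
t=q(457,104,.22);p=q(772,67,.241);a=q(660,94,.195);b=q(490,104,.195)
print(t,p,a,b); v=t-p;print(np.hypot(*v[:2]),np.degrees(np.arctan2(-v[1],-v[0])), np.degrees(np.arctan2(a[1]-b[1],a[0]-b[0])))
for u in ((560,97),(600,95)): print(q(*u,.195))
print("bar",q(404,205,.302),q(404,515,.302))
E
```

```text
[0.458  0.2378 0.22  ] [0.5724 0.251  0.241 ] [0.5563 0.2478 0.195 ] [0.4764 0.2413 0.195 ]
0.11515902048906113 6.581944655178005 4.6508665529548745
[0.5093 0.2453 0.195 ]
[0.5281 0.2466 0.195 ]
bar [0.4361 0.2016 0.302 ] [0.4393 0.098  0.302 ]
```

Emit:
move_arm:
  moves:
    - [[-0.03,-0.02,0,0,0,-0.03,1],[-0.037,-0.055,0,0,0,-0.06,1],[-0.037,-0.084,0.01,0,0,-0.06,1],[-0.037,-0.084,0.04,0,0,-0.06,1],[-0.037,-0.084,0.053,0,0,-0.06,1]]

```text
t: 6.55
position: [0.3993, 0.2237, 0.2339]
eef_rot: [3.138, -0.002, 0.09]
ft_force: [-0.8, -1.4, -4.5]
finger_gap: 0.0068
```

```bash
python3 - <<'E'
from h import *
f=arm.grab_frame("wrist")
cv2.imwrite("pics/w6.png",cv2.resize(f,(800,600)))
s=arm.grab_frame("side");cv2.imwrite("pics/w6s.png",cv2.resize(s[70:220,160:360],(800,600)))
print(arm.get_obs())
print(delta(np.array([.493,.235,.236]),ty(.092)))
m=arm.camera_model("wrist")
for x in ((.458,.238,.22),(.494,.242,.2),(.573,.250,.241)): print(proj(m,x)/.64)
E
```

```text
{'t': 6.65, 'joint_pos': array([ 0.3527845 ,  0.16127807, -0.31488825,  1.09564046, -0.00433948,
        1.83425313]), 'dq': array([-0.0022733 , -0.02410859,  0.05030846,  0.04491684,  0.00412383,
        0.00395202]), 'tau': array([ 4.58225738e-01, -4.55058253e+01,  3.36028039e+01, -1.07152820e+00,
       -7.06727849e-02,  3.08320428e-03]), 'position': array([0.39894084, 0.22307091, 0.2341552 ]), 'eef_rot': array([ 3.13713976e+00, -1.54488916e-04,  8.93302388e-02]), 'ft_force': array([-1.06097175,  0.60298509, -3.31542069]), 'torque': array([-0.0548415 ,  0.15304613, -0.00037108]), 'finger_gap': 0.0070364445429065324}
(array([ 0.0947, -0.0035, -0.0018]), array([ 0.0045, -0.0001, -0.0027]))
[570.51489468 340.44373003]
[643.30936272 320.57093178]
[966.9250196  360.98712443]
```

View pics/w6.png

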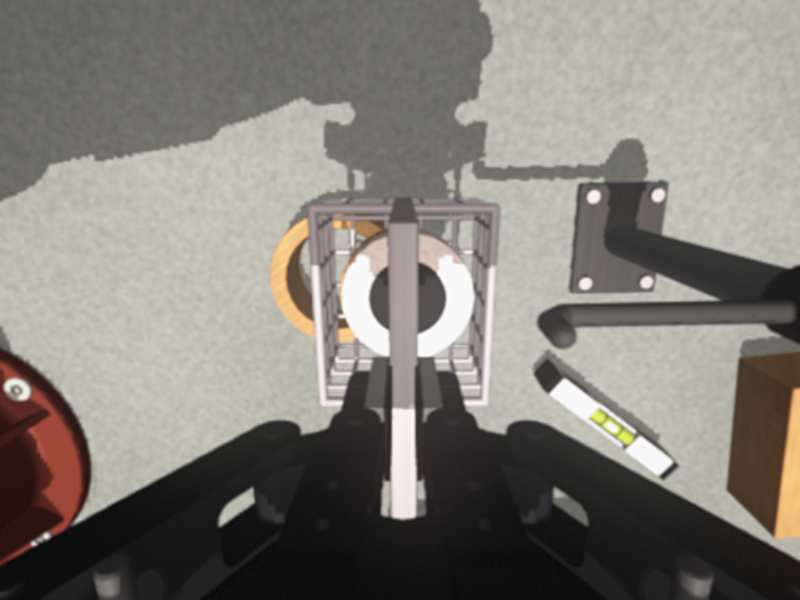

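View pics/w6s.png

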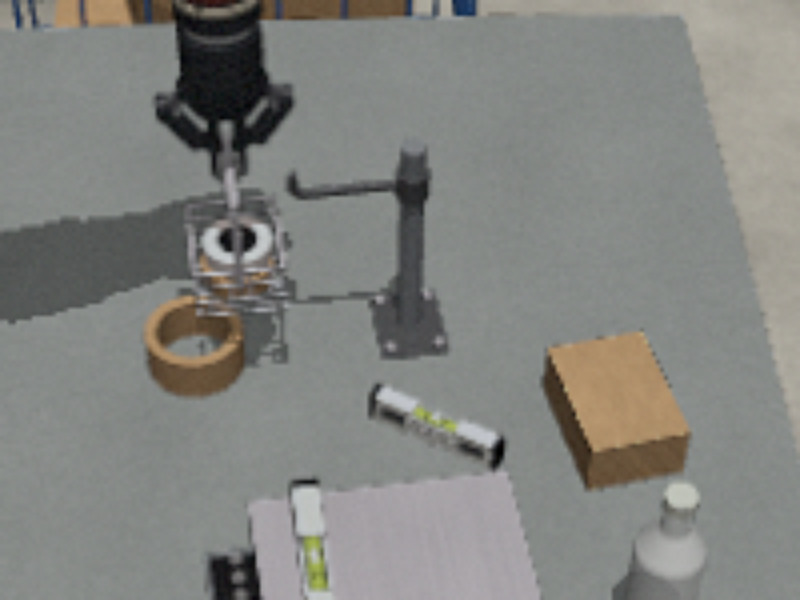

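Emit:
move_arm:
  moves:
    - [[0.025,-0.001,-0.004,0,0,0,1],[0.05,-0.002,-0.004,0,0,0,1],[0.075,-0.003,-0.004,0,0,0,1],[0.095,-0.004,-0.004,0,0,0,1],[0.095,-0.004,-0.004,0,0,0,1]]

```text
t: 7.15
position: [0.497, 0.2349, 0.2387]
eef_rot: [3.137, -0.003, 0.087]
ft_force: [-0.3, -0.6, -4.2]
finger_gap: 0.0069
```

```bash
python3 - <<'E'
from h import *
f=arm.grab_frame("wrist")
cv2.imwrite("pics/w7.png",cv2.resize(f,(800,600)))
s=arm.grab_frame("side");cv2.imwrite("pics/w7s.png",cv2.resize(s[70:220,160:360],(800,600)))
print(arm.get_obs()["position"],arm.get_obs()["eef_rot"],arm.get_obs()["ft_force"])
E
```

```text
[0.49391935 0.23477415 0.23841412] [ 3.13695928e+00 -7.45507882e-05  8.80061423e-02] [-0.09993486 -0.74283881 -3.74732229]
```

View pics/w7.png

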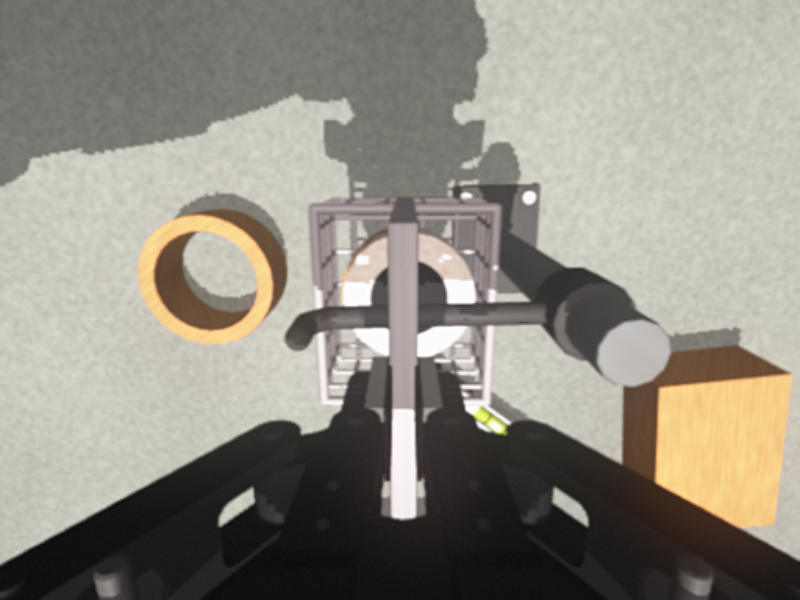

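View pics/w7s.png

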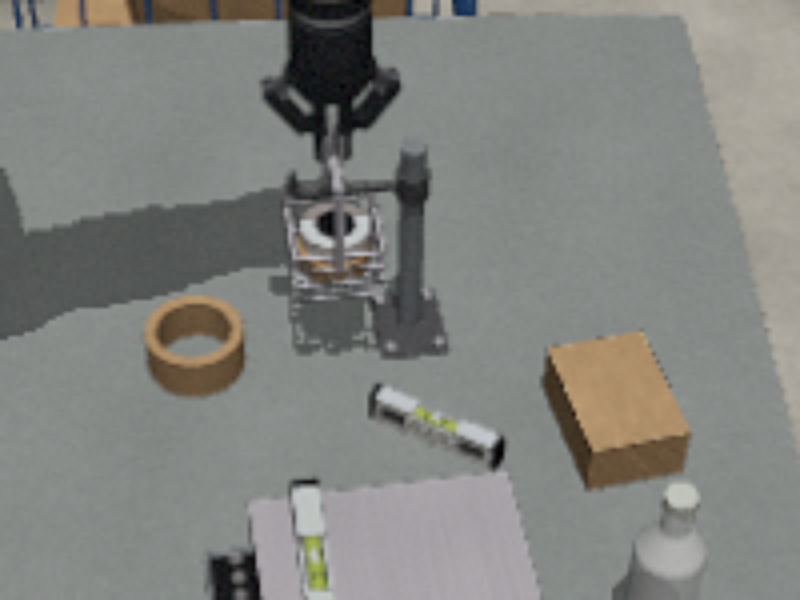

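```bash
python3 - <<'E'
from h import *
m=arm.camera_model("wrist")
q=lambda u,v,z:onz(m,(u*.64,v*.64),z).round(4)
print(q(404,314,.195),q(330,316,.195),q(530,313,.195),"bar",q(404,203,.250),q(404,516,.250), "post",q(630,352,.241),"tip",q(300,333,.223))
E
```

```text
[0.4927 0.2448 0.195 ] [0.4613 0.2411 0.195 ] [0.5459 0.25   0.195 ] bar [0.4881 0.2953 0.25  ] [0.4974 0.1902 0.25  ] post [0.5659 0.2534 0.241 ] tip [0.4546 0.2433 0.223 ]
```

Emit:
move_arm:
  moves:
    - [[-0.001,-0.001,0.012,0,0,0,1],[-0.001,-0.001,0.024,0,0,0,1],[-0.001,-0.001,0.032,0,0,0,1],[-0.001,-0.001,0.036,0,0,0,1],[-0.001,-0.001,0.036,0,0,0,1]]

```text
t: 7.75
position: [0.4922, 0.2354, 0.2017]
eef_rot: [3.137, 0.001, 0.088]
ft_force: [-0.2, -1.2, -4.1]
finger_gap: 0.0068
```

Emit:
move_arm:
  moves:
    - [[0,0,0.001,0,0,0,1],[0,0,0.002,0,0,0,1],[0,0,0.002,0,0,0,1]]

```text
t: 8.05
position: [0.4925, 0.2356, 0.2006]
eef_rot: [3.137, -0.0, 0.088]
ft_force: [-2.8, -1.5, 3.2]
finger_gap: 0.0069
```

Emit:
move_arm:
  moves:
    - [[0,0,0,0,0,0,0.5],[0,0,0,0,0,0,0.5],[0,0,0,0,0,0,0.5],[0,0,0,0,0,0,0.5]]

```text
t: 8.45
position: [0.4926, 0.2356, 0.2007]
eef_rot: [3.137, -0.0, 0.088]
ft_force: [-0.5, 0.2, -0.0]
finger_gap: 0.0216
```

```bash
python3 - <<'E'
from h import *
f=arm.grab_frame("wrist")
cv2.imwrite("pics/w8.png",cv2.resize(f,(800,600)))
print(arm.get_obs()["position"],arm.get_obs()["finger_gap"],arm.get_obs()["ft_force"])
E
```

```text
[0.49258378 0.23556685 0.20063297] 0.021291777411157304 [-1.36165785 -0.29577882  0.48323903]
```

View pics/w8.png

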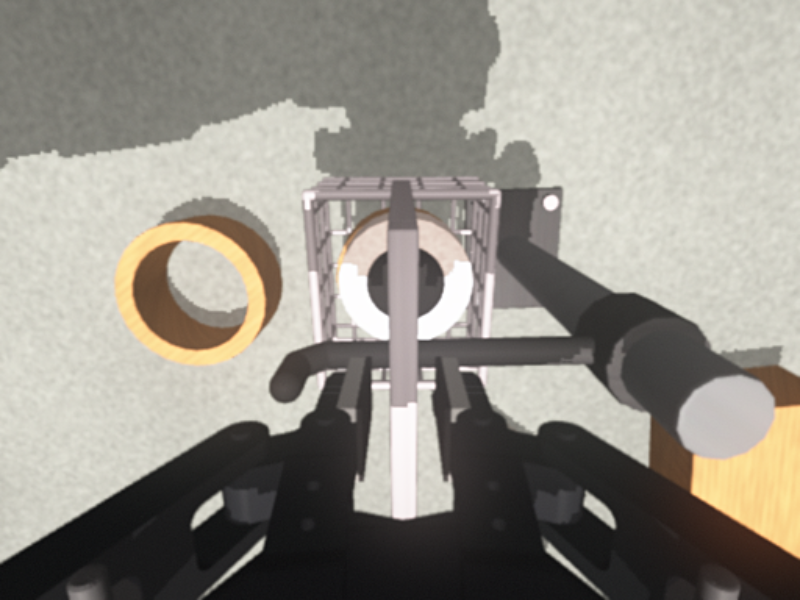

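Emit:
move_arm:
  moves:
    - [[0,0,-0.01,0,0,0,0.5],[0,0,-0.03,0,0,0,0.5],[0,0,-0.06,0,0,0,0.5],[0,0,-0.1,0,0,0,0.3],[0,0,-0.12,0,0,0,0]]

```text
t: 9.0
position: [0.4932, 0.2364, 0.3246]
eef_rot: [3.138, -0.004, 0.088]
ft_force: [0.6, -0.1, -0.0]
finger_gap: 0.0422
```

```bash
python3 - <<'E'
from h import *
f=arm.grab_frame("wrist")
cv2.imwrite("pics/w9.png",f)
s=arm.grab_frame("side");cv2.imwrite("pics/w9s.png",cv2.resize(s[70:220,160:360],(800,600)))
s=arm.grab_frame("scene");cv2.imwrite("pics/w9c.png",cv2.resize(s[150:300,270:470],(800,600)))
print(arm.get_obs()["position"],arm.get_obs()["finger_gap"],arm.get_obs()["joint_pos"])
E
```

```text
[0.4932727  0.23637743 0.32237119] 0.04255728441115627 [ 0.31588579  0.30208446  0.09981153  1.36619806 -0.00449858  1.79838139]
```

View pics/w9s.png

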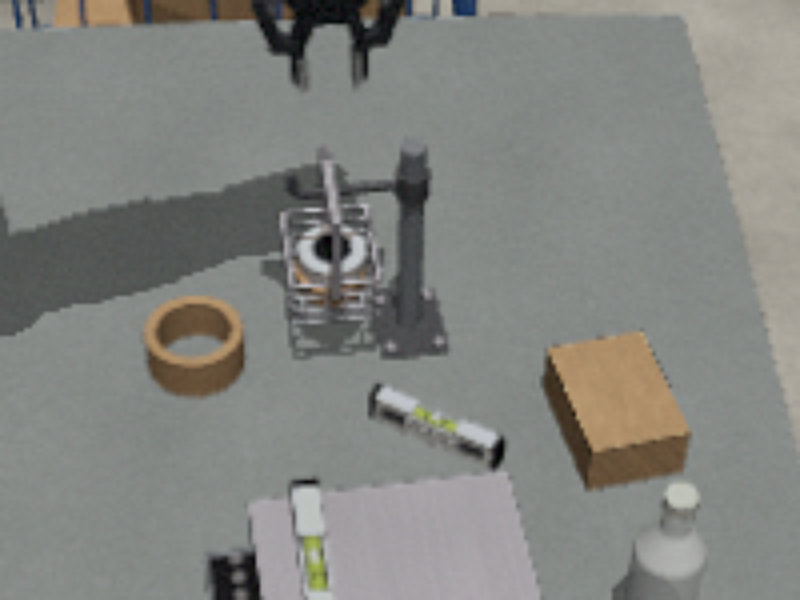

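View pics/w9c.png

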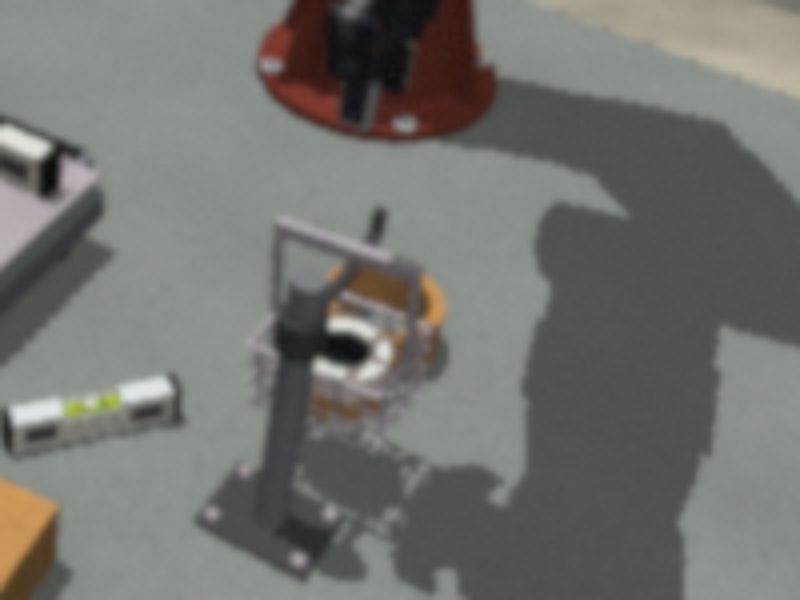

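View pics/w9.png

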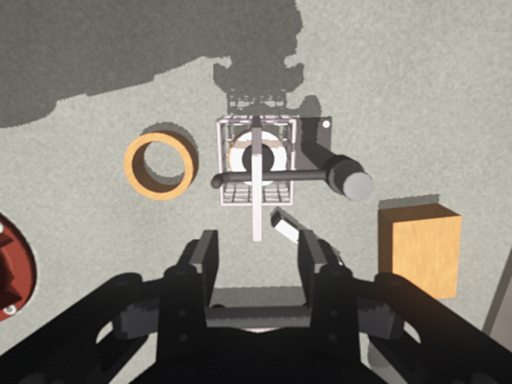

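```bash
python3 - <<'E'
from h import *
print(delta(np.array([.535,-.15,.30]),ty(1.57)))
E
```

```text
(array([0.0074, 0.3885, 0.0239]), array([ 5.6000e-03,  2.0000e-04, -1.4817e+00]))
```

Emit:
move_arm:
  moves:
    - [[0,0.04,0,0,0,-0.14,0],[0,0.085,0,0,0,-0.28,0],[0,0.13,0,0,0,-0.42,0],[0,0.175,0.01,0,0,-0.56,0],[0,0.22,0.02,0,0,-0.7,-0.5]]

```text
t: 9.65
position: [0.512, 0.0212, 0.3035]
eef_rot: [3.137, 0.0, 0.775]
ft_force: [0.7, -0.6, 0.6]
finger_gap: 0.056
```

```bash
python3 - <<'E'
from h import *
print(delta(np.array([.54,-.15,.19]),ty(1.57)))
E
```

```text
(array([-0.0997,  0.1414,  0.1141]), array([ 0.004 ,  0.0022, -0.795 ]))
```

Emit:
move_arm:
  moves:
    - [[-0.022,0.032,0.02,0,0,-0.14,-0.6],[-0.045,0.064,0.045,0,0,-0.28,-1],[-0.067,0.096,0.07,0,0,-0.42,-1],[-0.089,0.128,0.09,0,0,-0.56,-1],[-0.1,0.141,0.105,0,0,-0.7,-1]]

```text
t: 10.15
position: [0.5386, -0.1526, 0.1965]
eef_rot: [3.141, 0.003, 1.478]
ft_force: [0.7, 1.1, -0.1]
finger_gap: 0.0855
```

Emit:
move_arm:
  moves:
    - [[0,0,0.005,0,0,-0.09,-1],[0,0,0.008,0,0,-0.09,-1],[0,0,0.008,0,0,-0.09,-1]]

```text
t: 10.45
position: [0.538, -0.1521, 0.1876]
eef_rot: [-3.14, 0.002, 1.566]
ft_force: [-0.3, -0.3, -0.0]
finger_gap: 0.0855
```

```bash
python3 - <<'E'
from h import *
f=arm.grab_frame("wrist")
cv2.imwrite("pics/x1.png",cv2.resize(f,(800,600),interpolation=cv2.INTER_CUBIC))
m=arm.camera_model("wrist")
print(arm.get_obs()["position"],arm.get_obs()["eef_rot"],proj(m,(.465,-.147,.12)))
for k,z in (("knob_grip",.114),("level_top",.122),("bubble",.115)):
  for d in arm.landmark_of("wrist",k): print(k,np.round(d["point"]),round(float(d["p"]),2),onz(m,d["point"],z))
E
```

```text
[ 0.53837672 -0.15204768  0.18834101] [-3.14131734e+00  2.64303768e-03  1.56628736e+00] [264.97906201 103.54211304]
knob_grip [ 51. 230.] 0.84 [ 0.56076364 -0.31647941  0.114     ]
level_top [267. 108.] 0.7 [ 0.46774361 -0.14578893  0.122     ]
level_top [489. 225.] 0.68 [0.55402844 0.02269839 0.122     ]Traceback (most recent call last):
  File "<stdin>", line 7, in <module>
ValueError: it knows: bail, basket, bottle, carton, deck, hook_post, hook_seat, knob_grip, level, level_top, scale, tape_gun, tape_roll
```

View pics/x1.png

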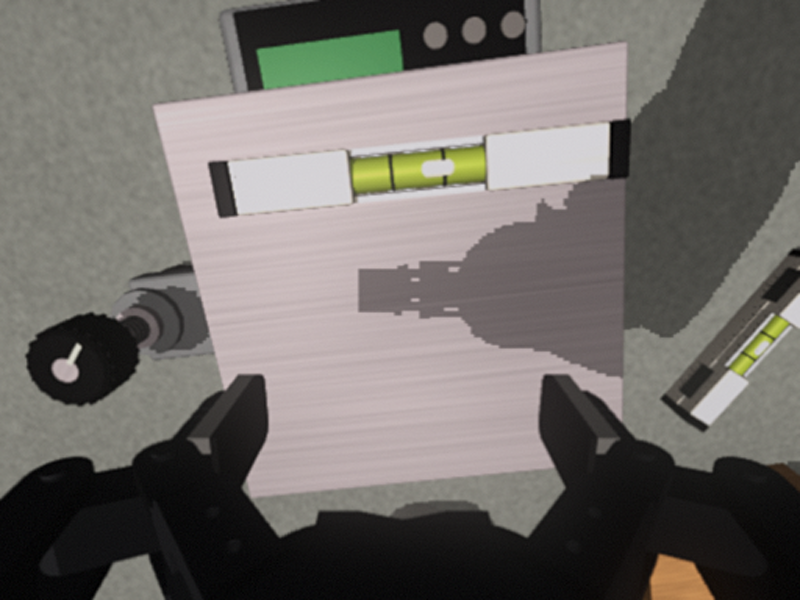

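```bash
cat > bub.py <<'E'
import sys,cv2
a=sys.argv; f=cv2.imread(a[1]); x0,y0,x1,y1=map(int,a[3:7])
c=f[y0:y1,x0:x1]; s=min(800/(x1-x0),600/(y1-y0)); cv2.imwrite(a[2],cv2.resize(c,None,fx=s,fy=s,interpolation=cv2.INTER_CUBIC)); print(s)
E
python3 bub.py pics/x1.png pics/x1b.png 340 130 500 210
```

```text
5.0
```

View pics/x1b.png

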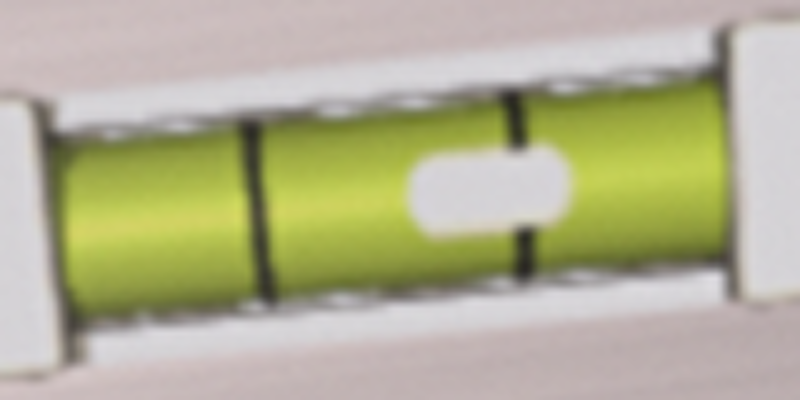

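```bash
python3 - <<'E'
from h import *
print(delta(np.array([.5615,-.3175,.19]),ty(1.57)))
E
```

```text
(array([-0.1653,  0.0232, -0.0005]), array([ 0.0009,  0.0032, -0.0024]))
```

Emit:
move_arm:
  moves:
    - [[-0.045,0.006,0,0,0,0,-1],[-0.09,0.012,0,0,0,0,-1],[-0.135,0.018,0,0,0,0,-1],[-0.165,0.023,0,0,0,0,-1],[-0.165,0.023,0,0.001,0.003,0,-1]]

```text
t: 11.1
position: [0.5618, -0.3207, 0.1896]
eef_rot: [3.141, 0.002, 1.564]
ft_force: [0.3, 0.6, -0.2]
finger_gap: 0.0854
```

```bash
python3 - <<'E'
from h import *
f=arm.grab_frame("wrist")
cv2.imwrite("pics/x2.png",cv2.resize(f,(800,600),interpolation=cv2.INTER_CUBIC))
m=arm.camera_model("wrist")
print(arm.get_obs()["position"],arm.get_obs()["eef_rot"])
for k,z in (("knob_grip",.114),):
  for d in arm.landmark_of("wrist",k): print(k,np.round(d["point"]),round(float(d["p"]),2),onz(m,d["point"],z))
E
```

```text
[ 0.56147093 -0.31848247  0.18954248] [3.14130300e+00 3.25446564e-04 1.56487968e+00]
knob_grip [267. 199.] 0.76 [ 0.55918121 -0.31113279  0.114     ]
```

View pics/x2.png

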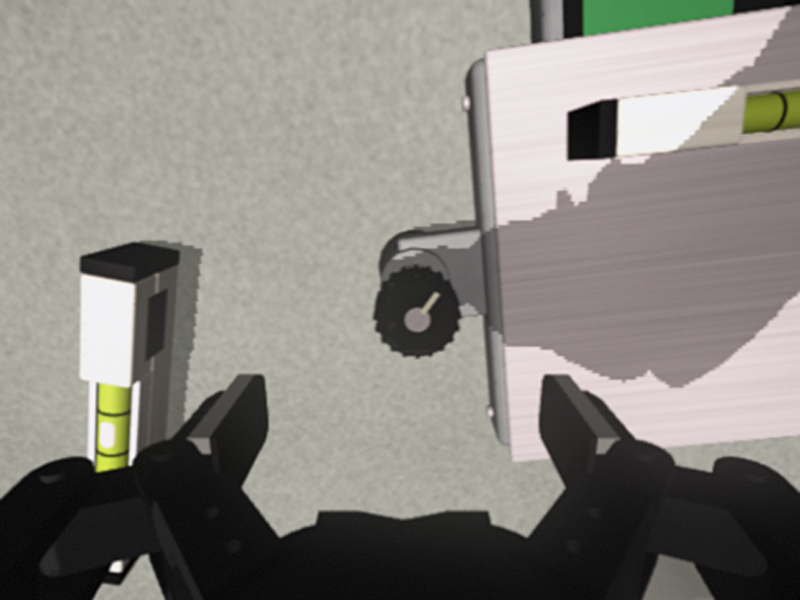

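```bash
python3 - <<'E'
from h import *
m=arm.camera_model("wrist")
q=lambda u,v,z:onz(m,(u*.64,v*.64),z).round(4)
print(q(417.5,313,.128),q(417.5,319,.128),q(417.5,357,.128),q(417.5,268,.128),q(374,312,.128),q(461,312,.128))
E
```

```text
[ 0.5556 -0.3102  0.128 ] [ 0.5586 -0.3102  0.128 ] [ 0.5778 -0.3101  0.128 ] [ 0.5342 -0.3103  0.128 ] [ 0.5551 -0.3305  0.128 ] [ 0.5552 -0.2899  0.128 ]
```

Emit:
move_arm:
  moves:
    - [[0.007,-0.002,0.02,0,0,0,-1],[0.007,-0.002,0.04,0,0,0,-1],[0.007,-0.002,0.045,0,0,0,-1],[0.007,-0.002,0.045,0,0,0,-1]]

```text
t: 11.6
position: [0.5592, -0.3087, 0.1444]
eef_rot: [-3.141, -0.001, 1.567]
ft_force: [-1.0, -0.4, 0.6]
finger_gap: 0.0852
```

```bash
python3 - <<'E'
from h import *
f=arm.grab_frame("wrist")
cv2.imwrite("pics/x3.png",cv2.resize(f,(800,600),interpolation=cv2.INTER_CUBIC))
m=arm.camera_model("wrist")
print(arm.get_obs()["position"],arm.get_obs()["eef_rot"])
for k,z in (("knob_grip",.114),):
  for d in arm.landmark_of("wrist",k): print(k,np.round(d["point"]),round(float(d["p"]),2),onz(m,d["point"],z))
E
```

```text
[ 0.55964971 -0.30930443  0.14527569] [ 3.14139132e+00 -5.91775996e-05  1.56703094e+00]
knob_grip [248. 222.] 0.77 [ 0.55865709 -0.3152245   0.114     ]
```

View pics/x3.png

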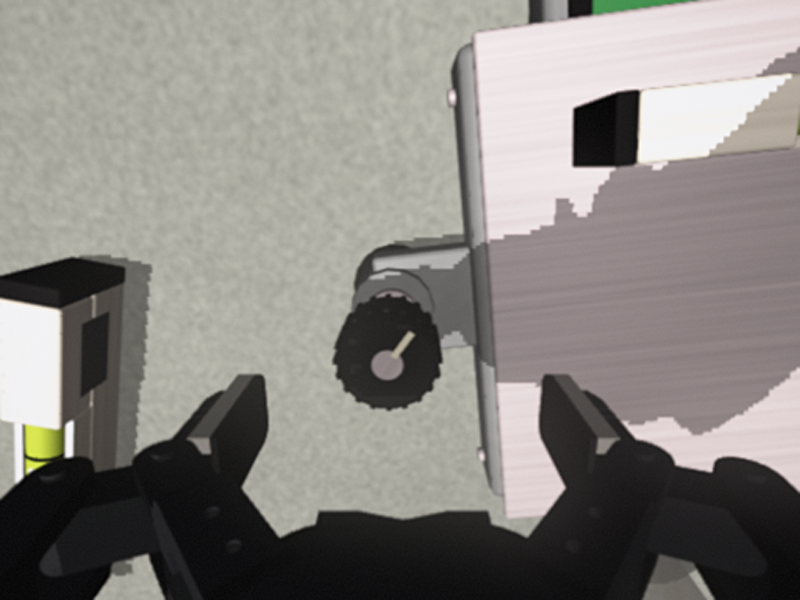

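```bash
python3 - <<'E'
from h import *
m=arm.camera_model("wrist");o=arm.get_obs();print(o["position"])
q=lambda u,v,z:(onz(m,(u*.64,v*.64),z)-o["position"]).round(4)
print(q(388,365,.128),q(388,408,.128),q(388,352,.128),q(334,352,.128),q(442,352,.128))
E
```

```text
[ 0.55994342 -0.30979691  0.14572513]
[ 0.0009 -0.0055 -0.0177] [ 0.0191 -0.0058 -0.0177] [-0.0044 -0.0055 -0.0177] [-0.0045 -0.0258 -0.0177] [-0.0043  0.0148 -0.0177]
```

Emit:
move_arm:
  moves:
    - [[-0.0055,0,0.01,0,0,0,-1],[-0.0055,0,0.03,0,0,0,-1],[-0.0055,0,0.045,0,0,0,-1],[-0.0055,0,0.048,0,0,0,-1],[-0.0055,0,0.048,0,0,0,-1]]
  grip_force: 40

```text
t: 12.2
position: [0.5599, -0.3154, 0.0975]
eef_rot: [3.141, 0.0, 1.567]
ft_force: [0.0, -0.3, 0.5]
finger_gap: 0.0855
```

```bash
python3 - <<'E'
from h import *
f=arm.grab_frame("wrist")
cv2.imwrite("pics/x4.png",f)
print(arm.get_obs()["position"],arm.get_obs()["eef_rot"],arm.get_obs()["joint_pos"])
E
```

```text
[ 0.56024728 -0.31566473  0.09822261] [3.14002916e+00 9.48336310e-04 1.56667220e+00] [-6.26782767e-01  6.04571036e-01 -1.66223114e-02  9.47779835e-01
  1.41465110e-04 -6.22659250e-01]
```

View pics/x4.png

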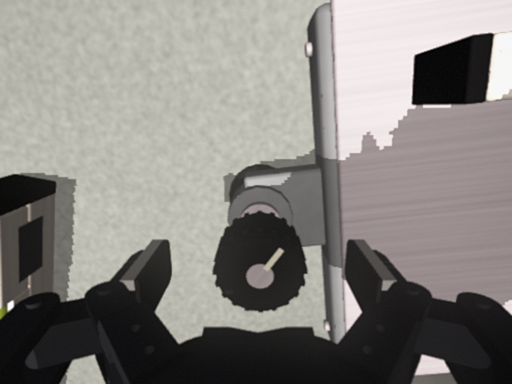

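Emit:
move_arm:
  moves:
    - [[0,0,0.002,0,0,0,0],[0,0,0.002,0,0,0,0.3],[0,0,0.002,0,0,0,0.3],[0,0,0.002,0,0,0,0.3],[0,0,0.002,0,0,0,0.3]]
  grip_force: 40

```text
t: 12.75
position: [0.5605, -0.3147, 0.0971]
eef_rot: [3.139, -0.001, 1.567]
ft_force: [-1.3, 5.2, 7.5]
finger_gap: 0.0386
```

```bash
python3 - <<'E'
from h import *
f=arm.grab_frame("wrist")
cv2.imwrite("pics/x5.png",f)
o=arm.get_obs();print(o["position"],o["eef_rot"],o["finger_gap"],o["ft_force"],o["torque"])
E
```

```text
[ 0.56049135 -0.31464744  0.09709781] [ 3.13917009e+00 -5.99289354e-04  1.56722597e+00] 0.038678255082233985 [-0.82064046  5.78463628  7.55831535] [ 1.39382993  0.26237081 -0.12467105]
```

View pics/x5.png

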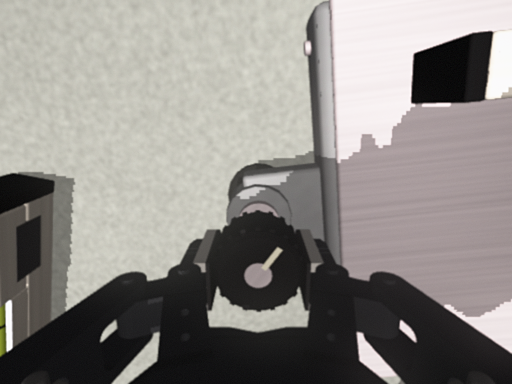

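Emit:
move_arm:
  moves:
    - [[0,0,0,0,0,0.12,0.3],[0,0,0,0,0,0.24,0.3],[0,0,0,0,0,0.36,0.3],[0,0,0,0,0,0.48,0.3],[0,0,0,0,0,0.6,0.3]]

```text
t: 13.3
position: [0.5605, -0.3143, 0.0975]
eef_rot: [3.14, -0.002, 0.963]
ft_force: [-1.5, 1.6, 3.3]
finger_gap: 0.0387
```

```bash
python3 - <<'E'
from h import *
f=arm.grab_frame("wrist")
cv2.imwrite("pics/x6.png",f)
o=arm.get_obs();print(o["position"],o["eef_rot"],o["finger_gap"],o["ft_force"],o["torque"])
print(delta(np.array([.5602,-.315,.0971]),ty(o["eef_rot"][2])))
E
```

```text
[ 0.56051988 -0.31431322  0.09752628] [ 3.14003178e+00 -2.25661078e-03  9.55671729e-01] 0.03873243562907874 [-0.23056626  1.17876264  3.0879465 ] [ 0.44372339  0.24070332 -0.14219929]
(array([-0.0007,  0.0001,  0.0004]), array([ 0.0016, -0.0023, -0.    ]))
```

View pics/x6.png

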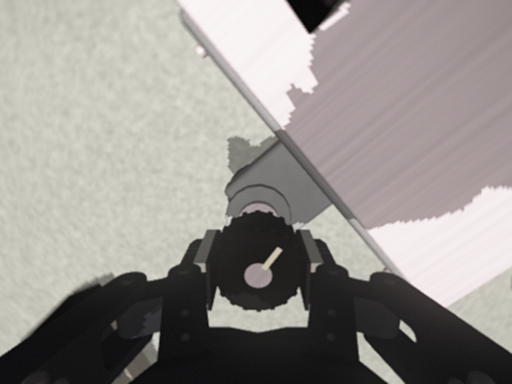

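Emit:
move_arm:
  moves:
    - [[0,0,0,0,0,0.13,0.3],[0,0,0,0,0,0.26,0.3],[0,0,0,0,0,0.39,0.3],[0,0,0,0,0,0.52,0.3],[0,0,0,0,0,0.65,0.3]]

```text
t: 13.85
position: [0.5606, -0.314, 0.0979]
eef_rot: [-3.141, -0.003, 0.303]
ft_force: [-0.3, 2.0, 2.6]
finger_gap: 0.039
```

Emit:
move_arm:
  moves:
    - [[0,0,0,0,0,0.13,0.3],[0,0,0,0,0,0.26,0.3],[0,0,0,0,0,0.39,0.3],[0,0,0,0,0,0.52,0.3],[0,0,0,0,0,0.65,0.3]]

```text
t: 14.35
position: [0.5607, -0.3138, 0.0983]
eef_rot: [-3.139, -0.002, -0.349]
ft_force: [-0.6, 1.5, 3.4]
finger_gap: 0.0386
```

```bash
python3 - <<'E'
from h import *
o=arm.get_obs();print(o["position"],o["eef_rot"],o["finger_gap"],o["ft_force"],o["torque"])
print(delta(np.array([.5602,-.315,.0971]),ty(-.81)))
E
```

```text
[ 0.56073893 -0.3138233   0.09834388] [-3.13945054e+00 -2.44492925e-03 -3.48859252e-01] 0.03857942055288369 [-0.59864007  1.5248463   3.36752177] [0.40185985 0.42840867 0.1734042 ]
(array([-0.0001,  0.0013,  0.0012]), array([-0.0027, -0.0019,  0.4611]))
```

Emit:
move_arm:
  moves:
    - [[0,0,0,0,0,0.13,0.3],[0,0,0,0,0,0.26,0.3],[0,0,0,0,0,0.39,0.3],[0,0,0,0,0,0.46,0.3],[0,0,0,0,0,0.46,0.3]]

```text
t: 14.85
position: [0.5608, -0.3137, 0.0987]
eef_rot: [-3.138, -0.001, -0.808]
ft_force: [0.0, 1.2, 2.8]
finger_gap: 0.0385
```

```bash
python3 - <<'E'
from h import *
f=arm.grab_frame("wrist")
cv2.imwrite("pics/x7.png",f)
o=arm.get_obs();print(o["position"],o["eef_rot"],o["finger_gap"],o["ft_force"],o["torque"],o["joint_pos"])
E
```

```text
[ 0.56084971 -0.31373945  0.09864787] [-3.13836194e+00 -1.45049286e-03 -8.05559814e-01] 0.038605503486025115 [0.06800209 0.88976457 2.75222954] [ 0.38106592  0.26107532 -0.13687985] [-0.62519572  0.60312422 -0.01805502  0.94761057  0.00291811  1.751161  ]
```

View pics/x7.png

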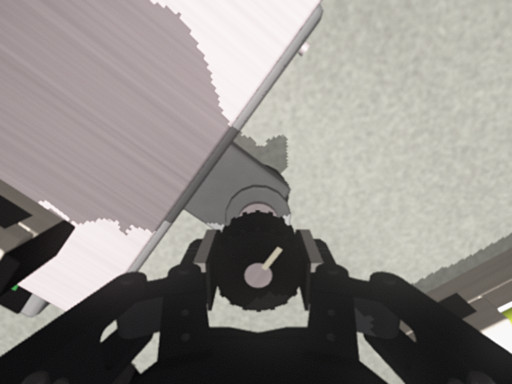

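Emit:
move_arm:
  moves:
    - [[0,0,0,0,0,0,-1],[0,0,0,0,0,0,-1],[0,0,0,0,0,0,-1],[0,0,0,0,0,0,-1],[0,0,-0.03,0,0,0,-1]]

```text
t: 15.4
position: [0.5586, -0.3123, 0.1253]
eef_rot: [-3.14, 0.005, -0.805]
ft_force: [-0.5, -0.7, -0.1]
finger_gap: 0.0859
```

Emit:
move_arm:
  moves:
    - [[0,0,-0.04,0,0,0,-1],[0,0,-0.08,0,0,0,-1],[0,0,-0.1,0,0,0,-1]]

```text
t: 15.7
position: [0.5597, -0.3135, 0.229]
eef_rot: [-3.139, 0.001, -0.805]
ft_force: [0.4, -0.5, 0.1]
finger_gap: 0.0852
```

```bash
python3 - <<'E'
from h import *
print(arm.get_obs()["position"]);print(delta(np.array([.54,-.15,.20]),ty(1.57)))
print(delta(np.array([.465,-.22,.20]),ty(0)))
E
```

```text
[ 0.55972013 -0.31349502  0.2289557 ]
(array([-0.1315, -0.0991,  0.0294]), array([-0.0027, -0.0026, -2.3747]))
(array([-0.133 ,  0.0035,  0.0291]), array([-3.000e-03,  1.000e-04, -8.047e-01]))
```

```bash
python3 - <<'E'
from h import *
print(delta(np.array([.40,-.15,.20]),ty(-1.5)))
E
```

```text
(array([-0.2285,  0.0018,  0.0292]), array([-0.0021,  0.0021,  0.6952]))
```

Emit:
move_arm:
  moves:
    - [[-0.045,0,0,0,0,0.14,-1],[-0.09,0,0,0,0,0.28,-1],[-0.135,0,0,0,0,0.42,-1],[-0.18,0.001,0.015,0,0,0.56,-1],[-0.225,0.002,0.029,0,0,0.69,-1]]

```text
t: 16.2
position: [0.4012, -0.1516, 0.2]
eef_rot: [-3.139, 0.002, -1.5]
ft_force: [-0.2, 0.3, 0.0]
finger_gap: 0.0856
```

Emit:
move_arm:
  moves:
    - [[-0.003,0,0.002,0,0,0.01,-1],[-0.003,0,0.002,0,0,0.01,-1]]

```text
t: 16.4
position: [0.4003, -0.1478, 0.1981]
eef_rot: [-3.139, 0.002, -1.509]
ft_force: [0.0, -0.8, 0.3]
finger_gap: 0.085
```

```bash
python3 - <<'E'
from h import *
f=arm.grab_frame("wrist")
cv2.imwrite("pics/y1.png",cv2.resize(f,(800,600),interpolation=cv2.INTER_CUBIC))
m=arm.camera_model("wrist");o=arm.get_obs()
print(o["position"],o["eef_rot"],o["joint_pos"],proj(m,(.467,-.147,.12)))
for k,z in (("level_top",.122),):
  for d in arm.landmark_of("wrist",k): print(k,np.round(d["point"]),round(float(d["p"]),2),onz(m,d["point"],z))
E
```

```text
[ 0.40166346 -0.14900866  0.19862481] [-3.13783190e+00  8.30749394e-04 -1.50829349e+00] [-0.5283737   0.12917136 -0.45142039  0.98754425  0.00278496  2.55072138] [260.79874504 112.97918129]
level_top [256. 109.] 0.58 [ 0.46937312 -0.14358358  0.122     ]
```

View pics/y1.png

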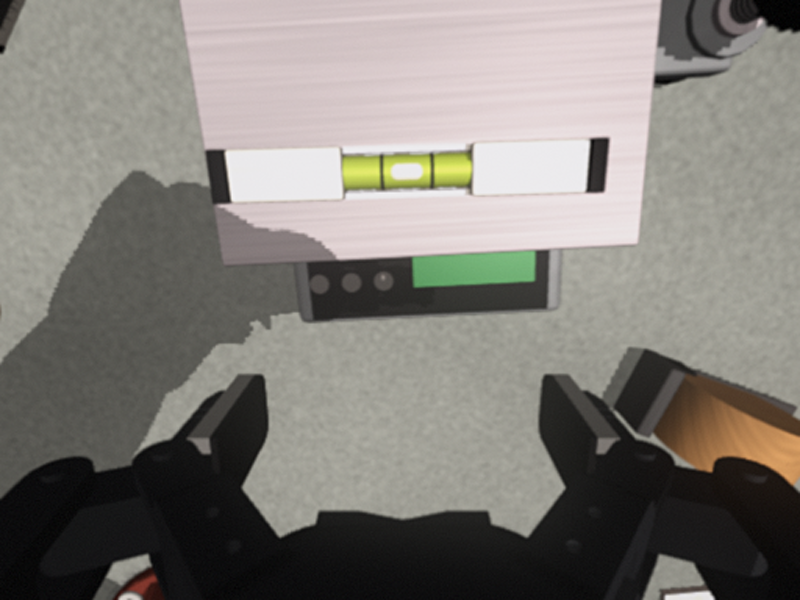

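```bash
python3 bub.py pics/y1.png pics/y1b.png 330 135 490 205; python3 - <<'E'
import cv2,numpy as np
f=cv2.imread("pics/y1.png").astype(int)
for r in (165,168,171,174): print(r,[ (int(x),int(f[r,x,0]),int(f[r,x].sum())) for x in range(376,440,2)])
E
```

```text
5.0
165 [(376, 90, 516), (378, 87, 493), (380, 65, 303), (382, 63, 272), (384, 84, 467), (386, 90, 515), (388, 88, 513), (390, 89, 514), (392, 128, 566), (394, 193, 651), (396, 230, 700), (398, 235, 707), (400, 235, 706), (402, 235, 706), (404, 236, 707), (406, 237, 709), (408, 239, 711), (410, 240, 712), (412, 239, 711), (414, 240, 713), (416, 239, 710), (418, 230, 698), (420, 188, 645), (422, 116, 557), (424, 91, 528), (426, 94, 537), (428, 94, 541), (430, 75, 405), (432, 59, 242), (434, 77, 407), (436, 93, 532), (438, 94, 539)]
168 [(376, 103, 560), (378, 98, 536), (380, 73, 334), (382, 68, 297), (384, 95, 512), (386, 102, 558), (388, 100, 553), (390, 133, 592), (392, 210, 676), (394, 240, 711), (396, 238, 708), (398, 237, 707), (400, 237, 708), (402, 236, 706), (404, 237, 708), (406, 237, 707), (408, 236, 706), (410, 236, 705), (412, 236, 704), (414, 236, 705), (416, 237, 706), (418, 240, 711), (420, 235, 702), (422, 174, 640), (424, 109, 572), (426, 106, 572), (428, 109, 586), (430, 86, 444), (432, 66, 269), (434, 87, 446), (436, 108, 575), (438, 111, 579)]
171 [(376, 110, 580),
[... 359 characters left out ...]
0, 243, 712), (422, 194, 661), (424, 118, 584), (426, 109, 577), (428, 114, 596), (430, 89, 452), (432, 69, 279), (434, 90, 453), (436, 111, 580), (438, 114, 582)]
174 [(376, 103, 557), (378, 101, 551), (380, 75, 367), (382, 68, 292), (384, 91, 493), (386, 101, 551), (388, 98, 543), (390, 134, 584), (392, 206, 670), (394, 234, 704), (396, 237, 708), (398, 236, 705), (400, 235, 703), (402, 236, 705), (404, 236, 707), (406, 236, 705), (408, 236, 706), (410, 236, 706), (412, 236, 707), (414, 236, 705), (416, 237, 708), (418, 239, 709), (420, 233, 702), (422, 160, 611), (424, 95, 533), (426, 93, 533), (428, 94, 538), (430, 77, 404), (432, 59, 240), (434, 78, 404), (436, 92, 523), (438, 92, 527)]
```

View pics/y1b.png

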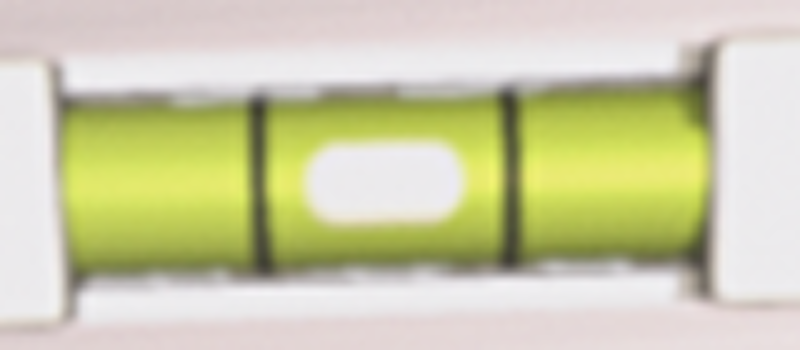

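```bash
python3 - <<'E'
from h import *
m=arm.camera_model("wrist");o=arm.get_obs();print(o["position"])
q=lambda u,v,z:onz(m,(u*.64,v*.64),z).round(4)
A=q(227,176,.122);B=q(589,166,.122);W=q(407,171,.118);print(A,B,W,(A+B)/2)
v=B-A;print(np.linalg.norm(v),np.arctan2(v[1],v[0]))
c=np.r_[((A+B)/2)[:2],.15];print(delta(c,ty(np.arctan2(v[1],v[0]))))
E
```

```text
[ 0.40224052 -0.14954407  0.19877095]
[ 0.4626 -0.0646  0.122 ] [ 0.4774 -0.2303  0.122 ] [ 0.4701 -0.1473  0.118 ] [ 0.47    -0.14745  0.122  ]
0.16635964053820265 -1.4817146695763104
(array([ 0.0021, -0.0676,  0.0491]), array([-0.0042,  0.0005, -0.0269]))
```

Emit:
move_arm:
  moves:
    - [[0.002,-0.03,0.01,0,0,-0.027,-1],[0.002,-0.06,0.03,0,0,-0.027,-1],[0.002,-0.067,0.04,-0.004,0,-0.027,-1],[0.002,-0.067,0.04,-0.004,0,-0.027,-1],[0.002,-0.067,0.04,-0.004,0,-0.027,-1]]

```text
t: 17.0
position: [0.4692, -0.1477, 0.1591]
eef_rot: [3.141, 0.001, -1.481]
ft_force: [-0.0, 0.7, 0.8]
finger_gap: 0.0853
```

```bash
python3 - <<'E'
from h import *
f=arm.grab_frame("wrist")
cv2.imwrite("pics/y2.png",cv2.resize(f,(800,600),interpolation=cv2.INTER_CUBIC))
s=arm.grab_frame("side");cv2.imwrite("pics/y2s.png",cv2.resize(s[150:300,180:380],(800,600)))
o=arm.get_obs()
print(o["position"],o["eef_rot"],o["ft_force"]);m=arm.camera_model("wrist")
print([proj(m,x)/.64 for x in ((.47,-.1475,.122),(.4774,-.23,.122),(.4626,-.0646,.122))])
E
```

```text
[ 0.46917767 -0.14778124  0.15972505] [-3.14101563e+00  8.45579220e-05 -1.48189513e+00] [ 0.00809749 -0.03354047  0.31588589]
[array([402.51491011, 337.32891685]), array([600.71487806, 337.28000404]), array([203.2200757 , 337.49336062])]
```

View pics/y2.png

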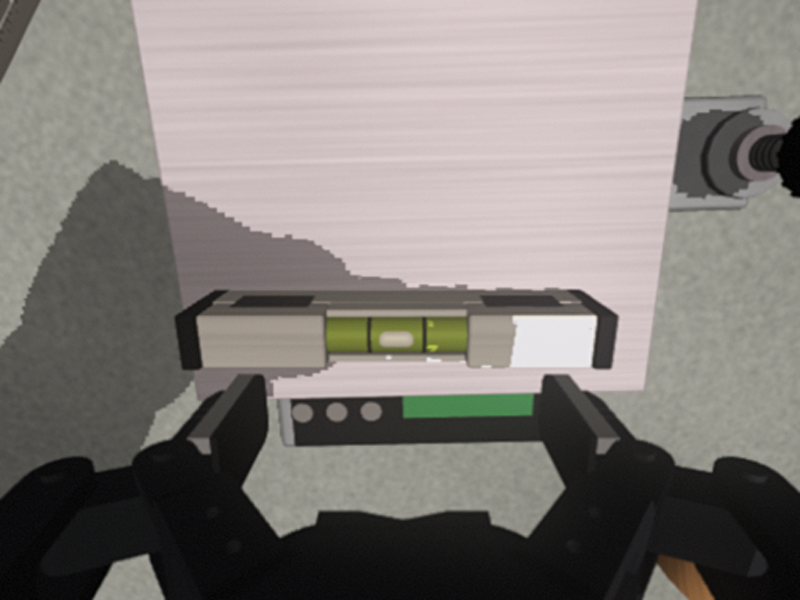

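View pics/y2s.png

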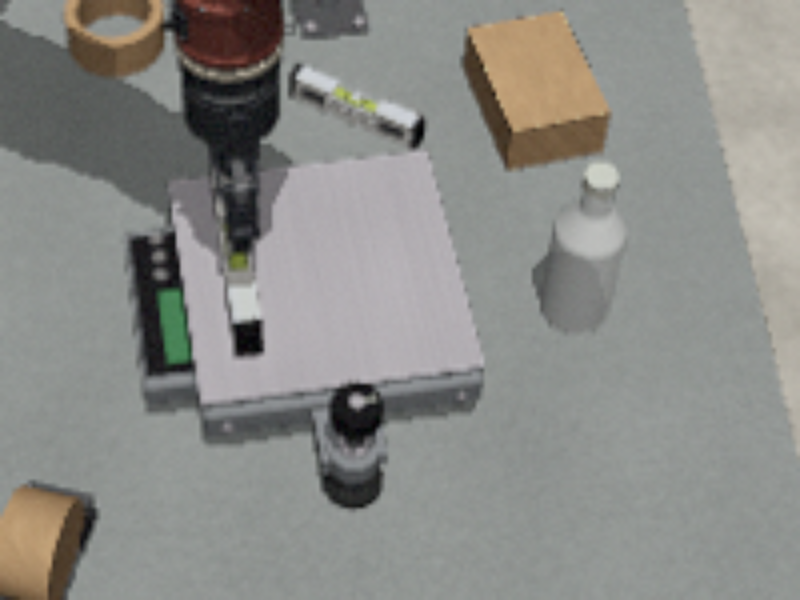

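Emit:
move_arm:
  moves:
    - [[-0.002,0.001,0.02,0,0,0,-1],[-0.002,0.001,0.03,0,0,0,-1],[-0.002,0.001,0.038,0,0,0,-1],[-0.002,0.001,0.042,0,0,0,-1],[-0.002,0.001,0.044,0,0,0,-1]]

```text
t: 17.6
position: [0.468, -0.1459, 0.1157]
eef_rot: [-3.141, 0.0, -1.482]
ft_force: [-0.9, -0.3, 0.2]
finger_gap: 0.0854
```

Emit:
move_arm:
  moves:
    - [[0,0,0.002,0,0,0,-1],[0,0,0.003,0,0,0,-1],[0,0,0.004,0,0,0,-1],[0,0,0.004,0,0,0,-1]]

```text
t: 18.0
position: [0.468, -0.1459, 0.1117]
eef_rot: [-3.141, 0.0, -1.482]
ft_force: [0.5, 0.1, 0.4]
finger_gap: 0.0848
```

```bash
python3 - <<'E'
from h import *
f=arm.grab_frame("wrist")
cv2.imwrite("pics/y3.png",cv2.resize(f,(800,600),interpolation=cv2.INTER_CUBIC))
o=arm.get_obs()
print(o["position"],o["eef_rot"],o["ft_force"])
E
```

```text
[ 0.46802041 -0.14594954  0.11173644] [-3.14100979e+00  9.10429957e-05 -1.48197273e+00] [ 0.17534369 -0.39542689  0.08347586]
```

View pics/y3.png

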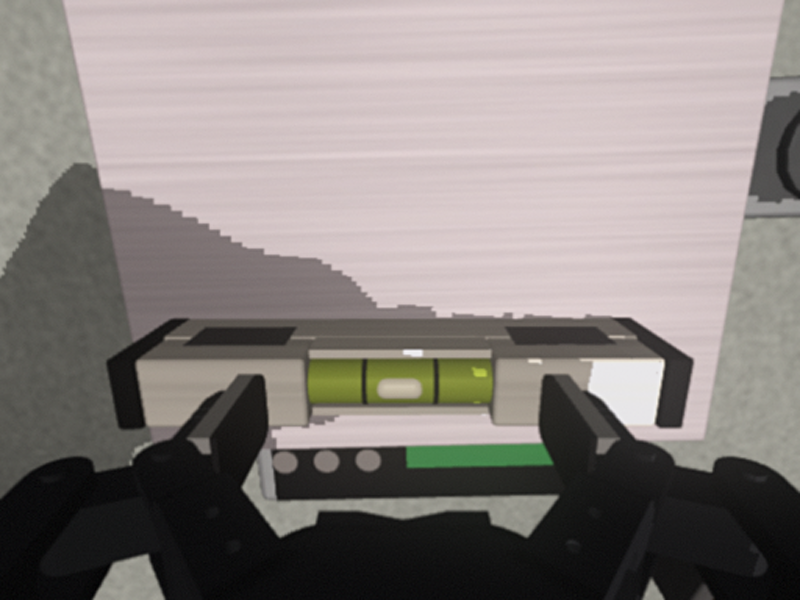

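```bash
python3 - <<'E'
from h import *
m=arm.camera_model("wrist");o=arm.get_obs();R=Ro.from_euler('xyz',o["eef_rot"])
for dz in (0,-.013):
  for y in (-.011,.011): print(dz,y,proj(m,o["position"]+R.apply([.0427,y,dz]))/.64,proj(m,o["position"]+R.apply([-.0427,y,dz]))/.64)
q=lambda u,v,z:(R.inv().apply(onz(m,(u*.64,v*.64),z)-o["position"])).round(4)
print(q(400,360,.122),q(400,427,.122),q(308,390,.122),q(493,390,.122))
E
```

```text
0 -0.011 [531.18635113 349.21882834] [274.96087585 349.28527002]
0 0.011 [526.31852172 408.32397886] [279.79294518 408.4190716 ]
-0.013 -0.011 [542.68364565 365.46552747] [263.5931476  365.54740598]
-0.013 0.011 [536.94594398 428.97778164] [269.28722566 429.09258382]
[-0.001  -0.0116 -0.0103] [-0.001   0.012  -0.0103] [-0.0302 -0.0013 -0.0103] [ 0.0286 -0.0013 -0.0103]
```

Emit:
move_arm:
  moves:
    - [[-0.001,0,0.001,0,0,0,-1],[-0.001,0,0.002,0,0,0,-1],[-0.001,0,0.0025,0,0,0,-1]]

```text
t: 18.35
position: [0.4679, -0.1449, 0.1091]
eef_rot: [-3.141, 0.0, -1.482]
ft_force: [-0.7, -0.5, 1.0]
finger_gap: 0.0856
```

Emit:
move_arm:
  moves:
    - [[0,0,0.0005,0,0,0,-1],[0,0,0.001,0,0,0,-1],[0,0,0.001,0,0,0,-1]]

```text
t: 18.65
position: [0.468, -0.1449, 0.1088]
eef_rot: [-3.141, -0.0, -1.482]
ft_force: [-3.8, 1.5, 10.0]
finger_gap: 0.0854
```

Emit:
move_arm:
  moves:
    - [[0,0,0.0003,0,0,0,-1],[0,0,0.0003,0,0,0,-1],[0,0,0.0003,0,0,0,-1],[0,0,0.0003,0,0,0,-1],[0,0,0.0003,0,0,0,-1]]

```text
t: 19.15
position: [0.468, -0.1449, 0.1088]
eef_rot: [-3.141, -0.0, -1.482]
ft_force: [-2.0, 0.9, 6.6]
finger_gap: 0.0854
```

```bash
python3 - <<'E'
from h import *
for i in range(12): f=arm.grab_frame("wrist")
cv2.imwrite("pics/y4.png",cv2.resize(f,(800,600),interpolation=cv2.INTER_CUBIC))
s=arm.grab_frame("side");cv2.imwrite("pics/y4s.png",cv2.resize(s[70:300,150:400],(652,600)))
o=arm.get_obs()
print(o["t"],o["position"],o["eef_rot"],o["ft_force"],o["torque"])
E
python3 bub.py pics/y4.png pics/y4b.png 280 340 520 430
```

```text
19.8 [ 0.46797158 -0.14489965  0.10881931] [-3.14055254e+00 -1.81069698e-04 -1.48178451e+00] [-2.56382978  0.63704126  7.04857733] [0.27431907 0.46910385 0.07211276]
3.3333333333333335
```

View pics/y4.png

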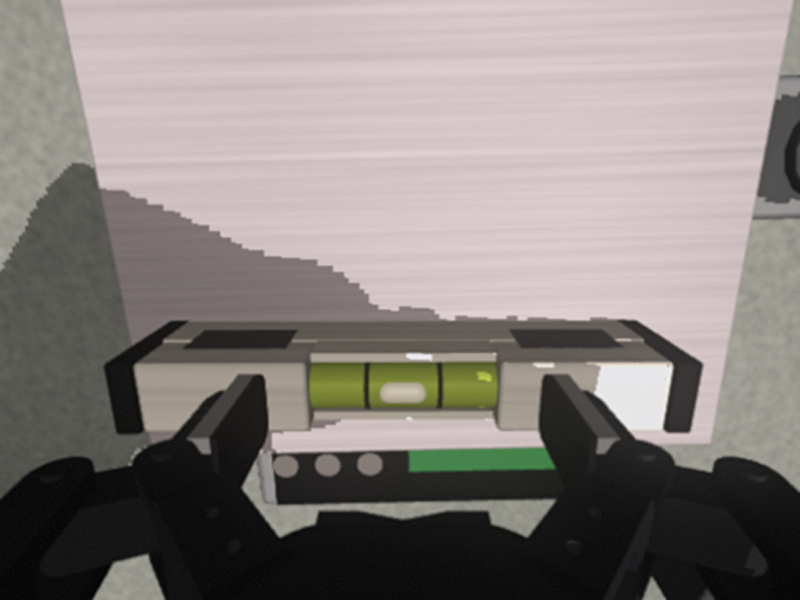

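View pics/y4b.png

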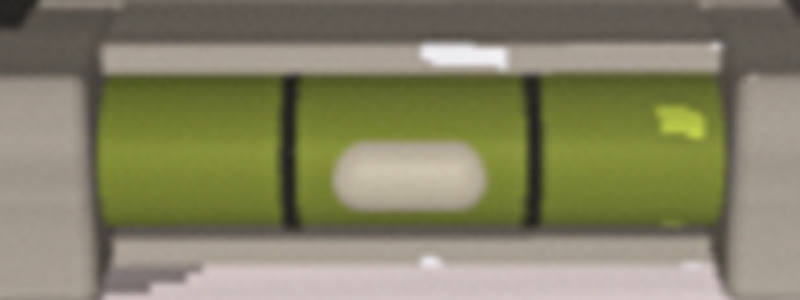

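View pics/y4s.png

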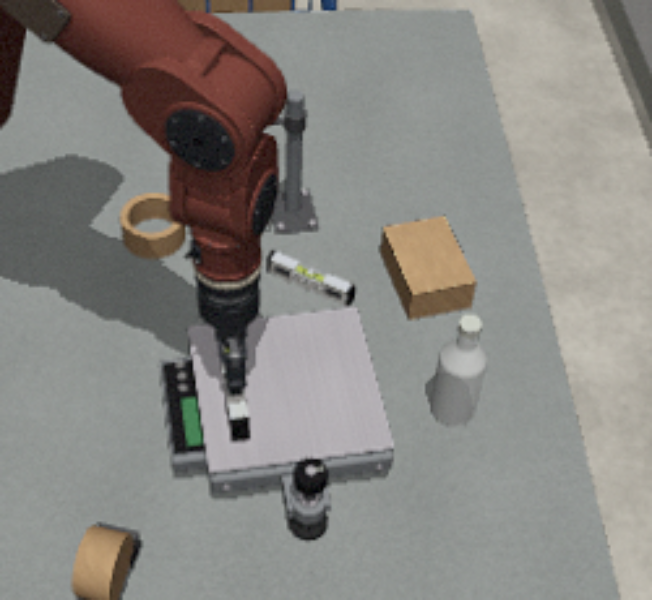

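```bash
python3 - <<'E'
from h import *
s=arm.grab_frame("scene");cv2.imwrite("pics/z.png",cv2.resize(s[120:320,130:430],(800,533)))
print(arm.get_obs()["ft_force"])
E
```

```text
[-4.00380767  0.82506257  7.67855038]
```

View pics/z.png

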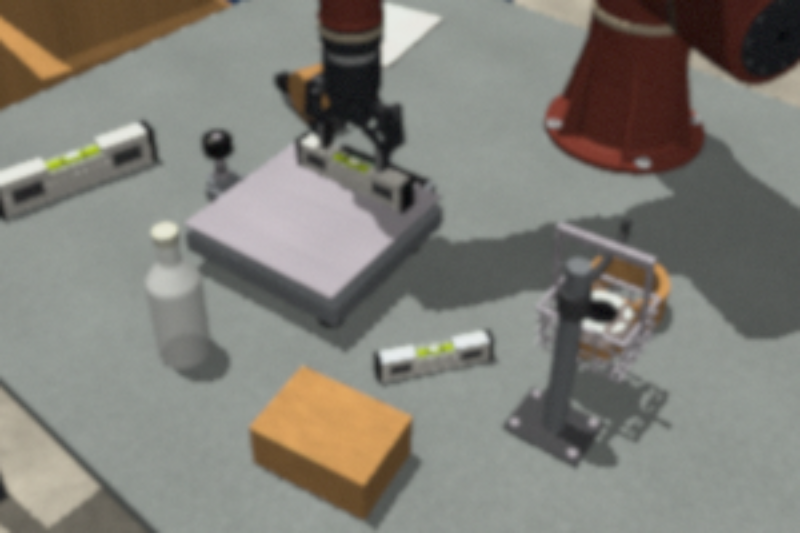

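```bash
python3 - <<'E'
from cell import arm
print(arm.get_obs()["ft_force"]); print(arm.finish_job())
E
```

```text
[-4.00380767  0.82506257  7.67855038]
the job is handed in; nothing more can be done
None
```

The job is handed in, with every step done in the order asked; the arm finished pressing on the spirit level about 20 s in.

- **Basket:** it hangs by its bail on the hook. In the last scene picture it hangs freely with the bar near its middle, though it may be tilted slightly.
- **Levelling foot:** the bubble first read about 8.8 mm off, so I turned the knob about 2.38 rad clockwise in one grasp and let go. The bubble then read about 0.1 mm off the middle.
- **Press:** both fingertips rest on the solid tops either side of the vial, pressing with about 7–8 N. The wrist also reads a sideways force of 2.5–4 N. After just over a second of pressing, the bubble read about 0.1 mm from the middle.
- **Other things:** the bystanders and the two other levels were not touched.

No check failed. Position estimates from the different cameras disagreed by up to about 9 mm in places. I settled those with the wrist camera close up before each grasp.

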